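# Strip the sensor stack for inspection

### The arm

A 7-joint arm with a two-finger parallel gripper is mounted at the origin on the work surface. World frame = base frame: x ahead of the robot, y to its left, z up, the work surface at z = 0. Lengths are in m, angles in rad, forces in N, time in s.
With the tool pointing down it reaches from about 0.4 to 0.875 m from the base axis. Payload 6.5 kg.
Tool frame: the origin (TCP) lies at the centre of the arm's flange, where the gripper is bolted on; the fingertips stand 166 mm ahead of it and the grasp point (between the pads) lies env.grasp_offset ahead of it (env.grasp_offset is the distance from the TCP to the grasp point, in m); z points along the fingers, y is the direction in which the jaws open and shut (so a half turn about z gives the same grasp; the last joint's range is limited). The gripper opens to 88 mm and grips with 3 to 60 N. Pads are 18 mm wide; open, the fingers measure 123 mm over their backs; the gripper's body (75 mm by 187 mm) begins 45 mm behind the grasp point.
Start: joints at [1.16, 0.536, -0.004, 1.538, 0.003, 1.067, -0.071], TCP at [0.22, -0.612, 0.405] pointing down, gripper open.
Joint ranges: [-2.7, 2.7], [-0.37, 2.16], [-1.27, 1.26], [0.24, 2.4], [-1.31, 4.45], [0.19, 1.91], [-2.76, 2.76]. Speed limits (rad/s): [2.39, 2.39, 3.14, 3.14, 3.14, 3.14, 3.14].

### API

Orientations are given as a unit quaternion [x, y, z, w].
In Python, from station import env, imaging gives the robot as it stands.
- The arm moves only by the tool move_arm, never from a script. Its argument "steps" is text: rows parted by semicolons, each of 5 numbers parted by spaces: the shift along the tool's x, y, z in cm, then the turn about the tool's z in rad, then the opening, from 0 (shut) to 1 (fully open). In form: dx dy dz roll hand; .... A call has 1 to 5 rows; each row is the pose to reach, as a shift and turn from the pose measured when the call began, along the tool's axes at that moment; what a row does not reach only later rows make up. A row lasts 1/12 s, in which the tool goes at most 41.7 mm and 7.16 degrees, less where a joint would pass 70% of its speed; a pose out of reach is approached as far as the arm can. A call with a gripper value outside its range is refused whole. The fingers move at their own pace and stop on an object; "newtons" is the grip in N (left out, the last holds). Time passes only in rows, so rows that repeat a pose let the fingers close. It gives the time, the measured TCP pose, the force and the opening at its end, in the units of the state.
- env.sense(): the state, without advancing time (a new reading comes with each control period).
- imaging.grab_frame(name): name is "side" or "top" or "wrist"; returns (picture, depth): 400x640x3 uint8, red, green, blue; 400x640 float32, m along the optical axis (not along the pixel's ray), 0 where there is no reading.
- imaging.get_calibration(name): a dict with "fx", "fy", "cx", "cy" (pixels), "k1" (the pictures are not rectified: a ray, as slopes to the right and down, at radius r is drawn at 1 + k1 r^2 times it, then the intrinsics apply), "world_from_camera" (4x4, takes a point from camera to world coordinates). Camera axes: x right, y down, z forward; pixel columns grow to the right and rows downward; lengths in m; the calibration is good to about 2 mm. A picture is of the moment at which its call begins: read the wrist's pose just before it. get_calibration takes no time and is no camera call; for the wrist camera it gives the pose at the moment of the call.
- env.sign_off(): hands the job in, once; it reports no verdict.
The state is a dict: "clock": time; "qpos": joint angles; "qd": joint speeds; "joint_torque": joint torques, N m; "tool_pos": TCP position; "orientation": TCP orientation; "contact_force": force on the tool from outside, world axes, zero at the start; "torque": the same for the moment, N m; "finger_gap": opening from 0.0 (shut) to 1.0 (fully open).
Only numpy, scipy, OpenCV 4.12 (cv2) and the standard library are available. Lean on these libraries where they do the work, as an engineer would, in place of code of your own. Each camera call takes 0.05 s, during which the arm holds its last target.

### The job

Take the stacked sensor parts off the stand one at a time from the top down, leaving the rest of the stack standing where it is, and stand each upright in the middle of its own place's ring mark, set down gently, not dropped. First the red cap goes in the yellow tray, then the brass bush on the scale's pan, then the blue carrier on the green mat, and last the steel housing on the black granite block; leave every piece there, within about 10 mm of the centre.

Things in the scene. Friction and masses are not known exactly. Their poses are not given: they have to be found in the camera images.
- cap_c (a point): Red plastic cap, plain solid cylinder, 24 mm diameter, 26 mm high, 30 g, the top of the stack: at the start it stands loose on the brass bush. Origin at its centre, half-way up; z is its axis, upwards; being round, its yaw does not matter.
- bush_c (a point): Brass bush, plain cylinder, 37 mm diameter, 30 mm high, 150 g, second from the top: it stands loose and flat on the blue carrier. Dark bore painted on its top face. Origin at its centre, half-way up; z is its axis, upwards; being round, its yaw does not matter.
- carrier_c (a point): Blue plastic seal carrier, plain cylinder, 50 mm diameter, 28 mm high, 120 g, with a thin black line around it, third from the top: it stands loose and flat on the steel housing. Origin at its centre, half-way up; z is its axis, upwards; being round, its yaw does not matter.
- housing_c (a point): Bright steel housing, plain cylinder, 64 mm diameter, 36 mm high, 400 g, with a small port on its side (a mark only), the bottom of the stack: it stands loose on the stand's hub. Origin at its centre, half-way up; z is its axis, upwards; being round, its yaw does not matter.
- tray_floor (a point): Place of the red cap: small square yellow tray, 126 mm outside, rim 12 mm high and 3 mm thick, fixed. Origin at the centre of its inner floor, 3 mm above the table, where a black ring is painted (40 mm outer diameter); x and y along its sides, z up.
- scale_pan (a point): Place of the brass bush: bench scale, white case 120 x 110 mm, 20 mm high, with a round steel pan of 94 mm diameter; fixed, the pan does not give. Origin at the centre of the pan's top face, 28 mm above the table, where a black ring is painted (56 mm outer diameter); z up, the small black display lies towards -x.
- mat_top (a point): Place of the blue carrier: square green mat, 110 x 110 mm, 6 mm thick, fixed. Origin at the centre of its top face, 6 mm above the table, where a white ring is painted (76 mm outer diameter); x and y along its sides, z up.
- granite_top (a point): Place of the steel housing: square black granite block, 110 x 110 mm, 24 mm high, fixed. Origin at the centre of its top face, 24 mm above the table, where a white ring is painted (76 mm outer diameter); x and y along its sides, z up.
- stand: Fixed pedestal under the stack: a dark steel round foot, 100 mm diameter, 6 mm high, with a round dark steel hub, 56 mm diameter, its top 20 mm above the table. The four pieces are stacked on it about centrally, off by a few mm at most; nothing joins them. Origin at the centre of its underside, z up.

How it is judged:
By the outcome, as a careful person would: the job done as asked, in the order asked, and still so for the second after the job is handed in, with the robot touching nothing.
It also fails if it takes over 128 s, if anything falls off the work surface, if the arm or the gripper's body presses on something with over 40 N, if the wrist force passes 120 N, or if a joint passes its speed limit or range.

## Working session

There is one attempt and no reset: what is moved stays moved. The work goes in short steps, Python scripts to look and compute and a tool call to move; the robot and the scene stay as the last step left them, time stands still between calls to the robot, and variables do not carry over. Pictures are saved under pics/ and viewed, and the job is handed in when it is done.

Besides the shell and the picture viewer there is one more tool, called after ">>>" by a JSON object that holds its "api" and its "payload", one argument or row to a line. move_arm: Moves the arm, as the interface text tells. Its arguments: {"type":"object","properties":{"steps":{"type":"string"},"newtons":{"type":"number"}},"required":["steps"]}

```bash
mkdir -p pics; ls; python3 - <<'E'
from station import env, imaging
import cv2, numpy as np
s=env.sense(); print(s, env.grasp_offset)
for n in ("side","top"):
    p,d=imaging.grab_frame(n); cv2.imwrite(f"pics/{n}0.png",p[:,:,::-1]); np.savez(f"{n}0.npz",p=p,d=d)
    c=imaging.get_calibration(n); print(n,c)
E
```

```text
pics
{'clock': 0.0, 'qpos': array([ 1.15981773,  0.53717657, -0.00440396,  1.53882391,  0.00259771,
        1.06734129, -0.0712013 ]), 'qd': array([ 0.00014268,  0.00090672,  0.00093401, -0.00010673,  0.0013134 ,
        0.00056747,  0.00056575]), 'joint_torque': array([-9.89706095e-04, -5.70996559e+01,  9.90406238e-01, -2.51611197e+01,
       -5.62344154e-02,  1.78700726e-02,  1.23427903e-04]), 'tool_pos': array([ 0.21957173, -0.61145179,  0.40385162]), 'orientation': array([ 9.85173953e-01,  1.71556176e-01, -2.19797953e-04, -8.43614984e-04]), 'contact_force': array([ 0.61785918, -0.65160433, -0.45207452]), 'torque': array([-0.0225534 ,  0.00427823,  0.04743357]), 'finger_gap': 0.9943924330490973} 0.1473
side {'fx': 409.9869964075465, 'fy': 409.9869964075465, 'cx': 318.9381204630462, 'cy': 209.79609925357678, 'k1': -0.00045074123215878173, 'world_from_camera': array([[ 0.99253563, -0.06910964,  0.10048325,  0.45435152],
       [-0.1218683 , -0.59311637,  0.79583986, -0.61744198],
       [ 0.00459805, -0.80214514, -0.5971114 ,  0.55355453],
       [ 0.        ,  0.        ,  0.        ,  1.        ]])}
top {'fx': 387.6408768982686, 'fy': 387.6408768982686, 'cx': 319.5851647592413, 'cy': 195.47114410531185, 'k1': 0.007517600458265649, 'world_from_camera': array([[-0.00245673, -0.99486948,  0.10113691,  0.4565248 ],
       [-0.99989878,  0.00386125,  0.01369386, -0.01549152],
       [-0.01401412, -0.10109303, -0.99477827,  1.03928854],
       [ 0.        ,  0.        ,  0.        ,  1.        ]])}
```

View pics/side0.png

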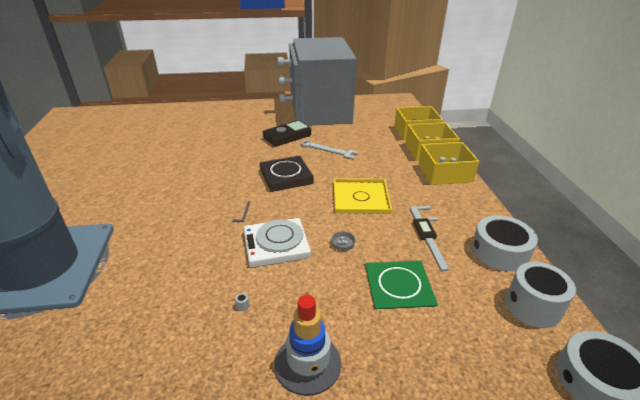

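View pics/top0.png

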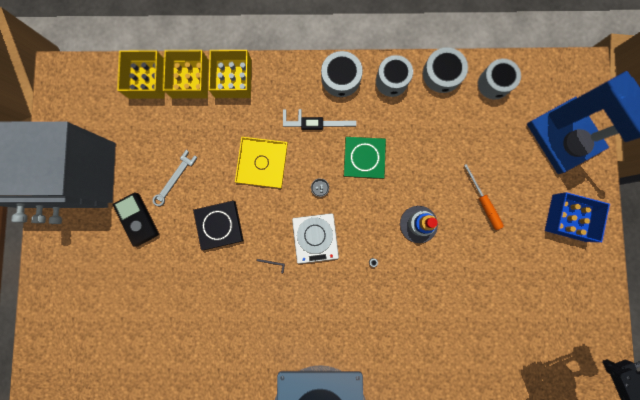

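```bash
cat > h.py <<'E'
import numpy as np, cv2
from station import env, imaging
def ray(c,uv):
    uv=np.asarray(uv,float).reshape(-1,2)
    y=np.c_[(uv[:,0]-c['cx'])/c['fx'],(uv[:,1]-c['cy'])/c['fy']]
    x=y.copy()
    for _ in range(10): x=y/(1+c['k1']*(x**2).sum(1,keepdims=True))
    T=c['world_from_camera']; return T[:3,3], np.c_[x,np.ones(len(x))]@T[:3,:3].T
def onz(c,uv,z):
    o,d=ray(c,uv); return o+d*((z-o[2])/d[:,2])[:,None]
def proj(c,P):
    T=np.linalg.inv(c['world_from_camera']);P=np.asarray(P,float).reshape(-1,3)
    q=P@T[:3,:3].T+T[:3,3]; x=q[:,:2]/q[:,2:]; x=x*(1+c['k1']*(x**2).sum(1,keepdims=True))
    return x*c['fx']+[c['cx'],c['cy']]
def fitcirc(P):
    A=np.c_[2*P[:,:2],np.ones(len(P))]; s=np.linalg.lstsq(A,(P[:,:2]**2).sum(1),rcond=None)[0]
    return s[0],s[1],np.sqrt(s[2]+s[0]**2+s[1]**2)
E
python3 - <<'E'
from h import *
z={'tray':.003,'scale':.028,'mat':.006,'granite':.024}
boxes={'top':{'tray':(262,163),'scale':(315,235),'mat':(365,157),'granite':(218,225)},'side':{'tray':(361,196),'scale':(279,234),'mat':(400,283),'granite':(286,170)}}
D={'tray':.04,'scale':.056,'mat':.076,'granite':.076}
for n in boxes:
    f=np.load(n+'0.npz');p=f['p'];c=imaging.get_calibration(n)
    g=cv2.cvtColor(p,cv2.COLOR_RGB2GRAY).astype(float)
    for k,(u,v) in boxes[n].items():
        c0=onz(c,[(u,v)],z[k])[0][:2]
        for it in range(4):
            # pick ring extremum along radial world lines
            th=np.linspace(0,2*np.pi,72,endpoint=False); r=np.linspace(D[k]/2-.012,D[k]/2+.009,60)
            W=np.array([[ [c0[0]+q*np.cos(t),c0[1]+q*np.sin(t),z[k]] for q in r] for t in th])
            uv=proj(c,W).astype(np.float32).reshape(72,60,2)
            I=cv2.remap(g.astype(np.float32),uv[...,0],uv[...,1],cv2.INTER_LINEAR)
            s=1 if k in('mat','granite') else -1
            w=I*s; w=w-np.median(w,1,keepdims=True); w=np.clip(w,0,None)**2+1e-9
            rr=(w*r).sum(1)/w.sum(1)
            P=np.c_[c0[0]+rr*np.cos(th),c0[1]+rr*np.sin(th)]
            x=fitcirc(P); c0=np.array(x[:2])
        res=np.hypot(*(P-c0).T)-x[2]
        print(n,k,np.round(x,4),'res',res.std().round(4))
    hsv=cv2.cvtColor(p,cv2.COLOR_RGB2HSV)
    im=p[:,:,::-1]
    u,v=(425,223) if n=='top' else (308,340)
    cr=cv2.resize(im[v-50:v+50,u-60:u+60],None,fx=6,fy=6,interpolation=cv2.INTER_CUBIC); cv2.imwrite(f'pics/crop_{n}.png',cr)
E
```

```text
top tray [0.6536 0.1571 0.0182] res 0.0002
top scale [0.4567 0.0121 0.0262] res 0.0002
top mat [ 0.6663 -0.123   0.0362] res 0.0001
top granite [0.4834 0.2681 0.0363] res 0.0001
side tray [0.6519 0.1606 0.0184] res 0.0004
side scale [0.4546 0.0145 0.0264] res 0.0002
side mat [ 0.6646 -0.121   0.0364] res 0.0001
side granite [0.4811 0.2713 0.0364] res 0.0005
```

View pics/crop_top.png

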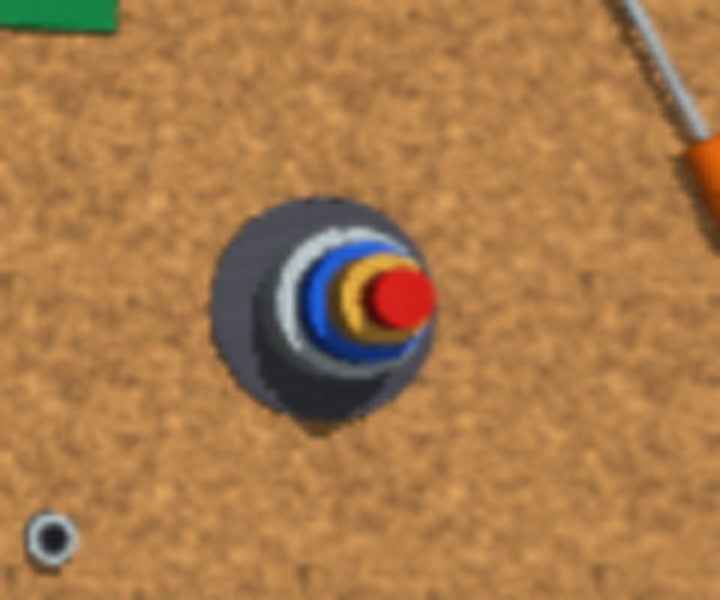

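View pics/crop_side.png

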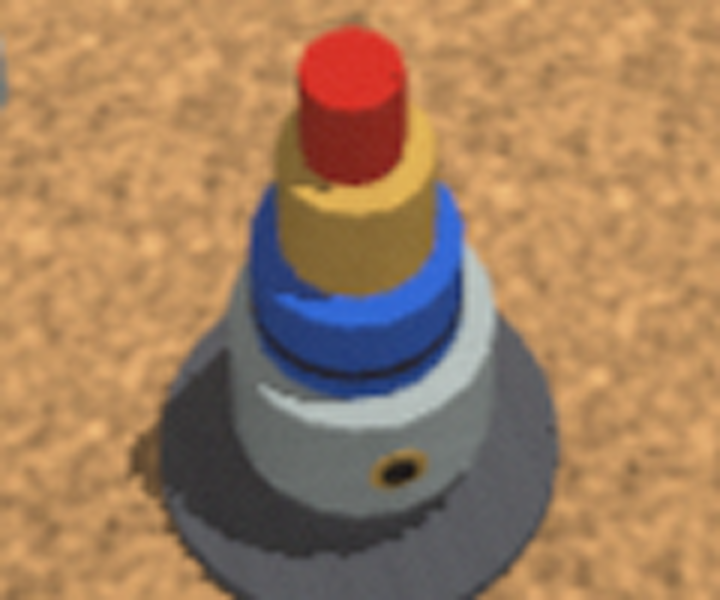

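```bash
cat >> h.py <<'E'
from scipy.spatial.transform import Rotation as R
def go(x,y,tipz,yaw=None):
    """print shift cm in tool axes to put fingertips at x,y,tipz"""
    s=env.sense(); M=R.from_quat(s['orientation']); 
    d=M.inv().apply(np.array([x,y,tipz])-(s['tool_pos']+M.apply([0,0,.166])))*100
    X=M.apply([1,0,0]); a=np.arctan2(X[1],X[0])
    print('t',round(s['clock'],2),'tip',(s['tool_pos']+M.apply([0,0,.166])).round(4),'yaw',a.round(3),'gap',round(s['finger_gap'],3),'F',s['contact_force'].round(1),'j',s['qpos'].round(2))
    print('  shift cm',d.round(2), 'roll', None if yaw is None else round(-(yaw-a),3))
E
python3 - <<'E'
from h import *
ct=imaging.get_calibration('top');cs=imaging.get_calibration('side')
f=np.load('top0.npz')['p'];hsv=cv2.cvtColor(f,cv2.COLOR_RGB2HSV)
m=cv2.inRange(hsv,(0,150,80),(7,255,255))|cv2.inRange(hsv,(173,150,80),(180,255,255))
m[:,:400]=0;m[:,460:]=0;m[:200]=0;m[250:]=0
v,u=np.nonzero(m);print(len(u),u.mean(),v.mean());P=onz(ct,[(u.mean(),v.mean())],.140);print(P, ((u.max()-u.min()+1)))
f=np.load('side0.npz')['p'];hsv=cv2.cvtColor(f,cv2.COLOR_RGB2HSV)
m=(cv2.inRange(hsv,(0,150,190),(7,255,255))|cv2.inRange(hsv,(173,150,190),(180,255,255)));m[:290]=0;m[330:]=0
v,u=np.nonzero(m);print(len(u),u.mean(),v.mean());P2=onz(cs,[(u.mean(),v.mean())],.140);print(P2)
# foot circle from top
go(*((P+P2)/2)[0][:2],.25)
E
```

```text
100 431.41 222.36
[[ 0.48465679 -0.26073229  0.14      ]] 12
185 306.1081081081081 300.84324324324325
[[ 0.4831921  -0.26120038  0.14      ]]
t 0.1 tip [ 0.2194 -0.6112  0.2379] yaw 0.345 gap 1.004 F [ 0.  -0.5 -0. ] j [ 1.16  0.54 -0.    1.54  0.    1.07 -0.07]
  shift cm [ 36.73 -24.03  -1.18] roll None
```

>>> {"api": "move_arm", "payload": {
  "steps": "3.4 -2.2 -0.3 0 1; 6.8 -4.4 -0.6 0 1; 10.2 -6.6 -0.8 0 1; 13.6 -8.8 -1 0 1; 17 -11 -1.2 0 1"
}}

```text
clock: 0.52
tool_pos: [0.3431, -0.4487, 0.4159]
orientation: [0.985, 0.171, -0.0, -0.001]
contact_force: [0.6, -0.5, -0.7]
finger_gap: 1.0
```

```bash
python3 -c "
from h import *
go(.484,-.261,.25)"
```

```text
t 0.52 tip [ 0.343  -0.4484  0.2499] yaw 0.345 gap 1.0 F [ 0.6 -0.5 -0.7] j [ 0.89  0.38 -0.06  1.75  0.03  1.01 -0.41]
  shift cm [ 1.961e+01 -1.288e+01  1.000e-02] roll None
```

>>> {"api": "move_arm", "payload": {
  "steps": "3.4 -2.2 0 0 1; 6.8 -4.4 0 0 1; 10.2 -6.6 0 0 1; 13.6 -8.8 0 0 1; 16.6 -10.8 0 0 1"
}}

```text
clock: 0.93
tool_pos: [0.4641, -0.2885, 0.4159]
orientation: [0.985, 0.172, -0.0, -0.001]
contact_force: [0.4, -0.7, 0.0]
finger_gap: 0.999
```

>>> {"api": "move_arm", "payload": {
  "steps": "3 -2 0 0 1; 3 -2 0 0 1; 3 -2 0 0 1"
}}

```text
clock: 1.18
tool_pos: [0.4867, -0.257, 0.4157]
orientation: [0.985, 0.175, -0.0, -0.002]
contact_force: [-0.5, -0.8, -0.2]
finger_gap: 0.996
```

```bash
python3 -c "
from h import *
go(.484,-.261,.25)
c=imaging.get_calibration('wrist');p,d=imaging.grab_frame('wrist');print(c)
cv2.imwrite('pics/w1.png',p[:,:,::-1]);np.savez('w1.npz',p=p,d=d,T=c['world_from_camera'])
print(proj(c,[.484,-.261,.14]))"
```

```text
t 1.18 tip [ 0.4865 -0.2564  0.2497] yaw 0.351 gap 0.996 F [-0.5 -0.8 -0.2] j [ 0.53  0.36 -0.16  1.79  0.06  1.   -0.87]
  shift cm [-0.4   0.34 -0.03] roll None
{'fx': 357.70412236807357, 'fy': 357.70412236807357, 'cx': 320.1869948692066, 'cy': 198.51703397246962, 'k1': -0.03731214230819647, 'world_from_camera': array([[ 0.34470655, -0.90558171, -0.24718245,  0.55014315],
       [-0.93870576, -0.33337551, -0.08770553, -0.23297595],
       [-0.00298006,  0.26226426, -0.96499149,  0.39635618],
       [ 0.        ,  0.        ,  0.        ,  1.        ]])}
[[325.92536272 201.21467352]]
```

View pics/w1.png

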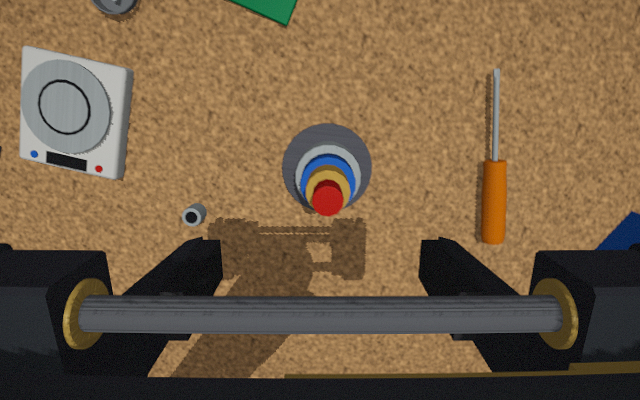

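```bash
cat >> h.py <<'E'
def red(p,vmin=190):
    h=cv2.cvtColor(p,cv2.COLOR_RGB2HSV)
    return cv2.inRange(h,(0,150,vmin),(7,255,255))|cv2.inRange(h,(173,150,vmin),(180,255,255))
E
python3 -c "
from h import *
f=np.load('w1.npz');c=imaging.get_calibration('wrist');c['world_from_camera']=f['T']
p=f['p']
for vm in(80,150,190):
    m=red(p,vm);m[:,:300]=0;m[:,360:]=0;m[240:]=0
    v,u=np.nonzero(m);print(vm,len(u),u.min(),u.max(),v.min(),v.max(),onz(c,[(u.mean(),v.mean())],.14))
    cn=max(cv2.findContours(m,cv2.RETR_EXTERNAL,cv2.CHAIN_APPROX_NONE)[0],key=cv2.contourArea)[:,0]
    print(fitcirc(onz(c,cn,.14)))
print(p[201,328],p[188,328],f['d'][201,328])
"
```

```text
80 887 312 342 180 215 [[ 0.486681   -0.26097162  0.14      ]]
(np.float64(0.48656491166378174), np.float64(-0.26100279776304325), np.float64(0.012414835444414001))
150 721 312 342 186 215 [[ 0.48470311 -0.26186546  0.14      ]]
(np.float64(0.48458869110381025), np.float64(-0.2618996507098927), np.float64(0.011140991645166885))Traceback (most recent call last):
  File "<string>", line 7, in <module>
    v,u=np.nonzero(m);print(vm,len(u),u.min(),u.max(),v.min(),v.max(),onz(c,[(u.mean(),v.mean())],.14))
                                      ~~~~~^^
    return umr_minimum(a, axis, None, out, keepdims, initial, where)
ValueError: zero-size array to reduction operation minimum which has no identity
```

```bash
python3 -c "
from h import *
go(.4845,-.2615,.1185)"
```

```text
t 1.23 tip [ 0.4852 -0.2586  0.2496] yaw 0.348 gap 1.001 F [ 0.7 -0.1 -0.1] j [ 0.53  0.36 -0.16  1.79  0.06  1.   -0.87]
  shift cm [-0.16  0.29 13.11] roll None
```

>>> {"api": "move_arm", "payload": {
  "steps": "-0.2 0.2 2 0 0.7; -0.2 0.2 5 0 0.7; -0.2 0.2 8 0 0.7; -0.2 0.2 10 0 0.7; -0.2 0.2 10 0 0.7"
}}

```text
clock: 1.65
tool_pos: [0.4814, -0.2623, 0.3116]
orientation: [0.985, 0.172, -0.004, -0.003]
contact_force: [-0.5, 0.8, -0.9]
finger_gap: 0.702
```

```bash
python3 -c "
from h import *
go(.4845,-.2615,.1185)"
```

```text
t 1.65 tip [ 0.4798 -0.2615  0.1456] yaw 0.345 gap 0.702 F [-0.5  0.8 -0.9] j [ 0.53  0.49 -0.14  1.87  0.09  0.79 -0.89]
  shift cm [0.46 0.18 2.7 ] roll None
```

>>> {"api": "move_arm", "payload": {
  "steps": "0.2 0.1 0.5 0 0.7; 0.2 0.1 0.5 0 0.7; 0.2 0.1 0.5 0 0.7; 0.2 0.1 0.5 0 0.7"
}}

```text
clock: 1.98
tool_pos: [0.4839, -0.2631, 0.3077]
orientation: [0.985, 0.171, -0.003, -0.003]
contact_force: [0.4, 0.8, -0.5]
finger_gap: 0.7
```

```bash
python3 -c "
from h import *
go(.4845,-.2615,.1185)"
```

```text
t 1.98 tip [ 0.4826 -0.2624  0.1417] yaw 0.344 gap 0.7 F [ 0.4  0.8 -0.5] j [ 0.53  0.5  -0.14  1.87  0.1   0.78 -0.89]
  shift cm [ 0.23 -0.01  2.32] roll None
```

>>> {"api": "move_arm", "payload": {
  "steps": "0.2 0 0.7 0 0.7; 0.2 0 1.5 0 0.7; 0.2 0 2.3 0 0.7; 0.2 0 2.3 0 0.7; 0.2 0 2.3 0 0.7"
}}

```text
clock: 2.4
tool_pos: [0.4853, -0.2621, 0.2839]
orientation: [0.985, 0.171, -0.004, -0.003]
contact_force: [0.3, 0.2, 0.0]
finger_gap: 0.699
```

```bash
python3 -c "
from h import *
go(.4845,-.2615,.1185)
c=imaging.get_calibration('wrist');p,d=imaging.grab_frame('wrist')
cv2.imwrite('pics/w2.png',p[:,:,::-1])
p,d=imaging.grab_frame('side')
cv2.imwrite('pics/s2.png',cv2.resize(p[200:400,200:440,::-1],None,fx=3,fy=3))
"
```

```text
t 2.4 tip [ 0.4837 -0.2614  0.1179] yaw 0.344 gap 0.699 F [0.3 0.2 0. ] j [ 0.52  0.54 -0.14  1.88  0.1   0.74 -0.9 ]
  shift cm [ 0.07  0.04 -0.06] roll None
```

View pics/w2.png

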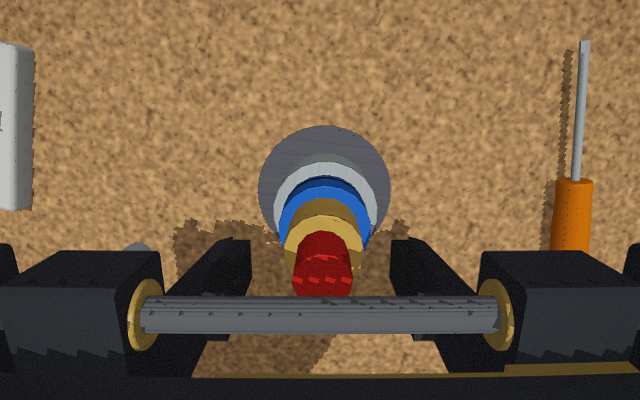

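View pics/s2.png

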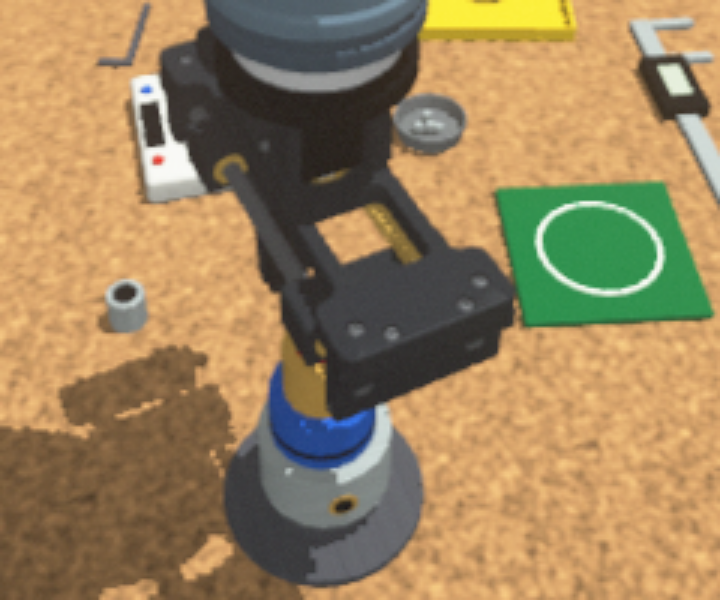

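>>> {"api": "move_arm", "payload": {
  "steps": "0 0 0 0 0.4; 0 0 0 0 0.4; 0 0 0 0 0.2; 0 0 0 0 0.2; 0 0 0 0 0.2",
  "newtons": 12
}}

```text
clock: 2.92
tool_pos: [0.4856, -0.2624, 0.2848]
orientation: [0.985, 0.171, -0.003, -0.003]
contact_force: [-0.5, -1.0, 0.9]
finger_gap: 0.344
```

>>> {"api": "move_arm", "payload": {
  "steps": "0 0 0 0 0.1; 0 0 0 0 0.1; 0 0 0 0 0.1"
}}

```text
clock: 3.17
tool_pos: [0.4857, -0.2624, 0.2848]
orientation: [0.985, 0.171, -0.003, -0.003]
contact_force: [0.3, 0.8, 0.7]
finger_gap: 0.269
```

>>> {"api": "move_arm", "payload": {
  "steps": "0 0 -0.4 0 0.1; 0 0 -1.2 0 0.1; 0 0 -3 0 0.1; 0 0 -6 0 0.1; 0 0 -9 0 0.1"
}}

```text
clock: 3.58
tool_pos: [0.486, -0.2625, 0.3759]
orientation: [0.985, 0.171, -0.004, -0.003]
contact_force: [1.2, 0.3, -0.6]
finger_gap: 0.27
```

```bash
python3 -c "
from h import *
p,d=imaging.grab_frame('side')
cv2.imwrite('pics/s3.png',cv2.resize(p[200:400,200:440,::-1],None,fx=3,fy=3))
go(.6528,.1588,.15)
"
```

```text
t 3.63 tip [ 0.488  -0.2634  0.2164] yaw 0.344 gap 0.269 F [ 2.4 -0.4  4.2] j [ 0.53  0.41 -0.15  1.81  0.07  0.93 -0.88]
  shift cm [ 29.75 -34.18   6.65] roll None
```

View pics/s3.png

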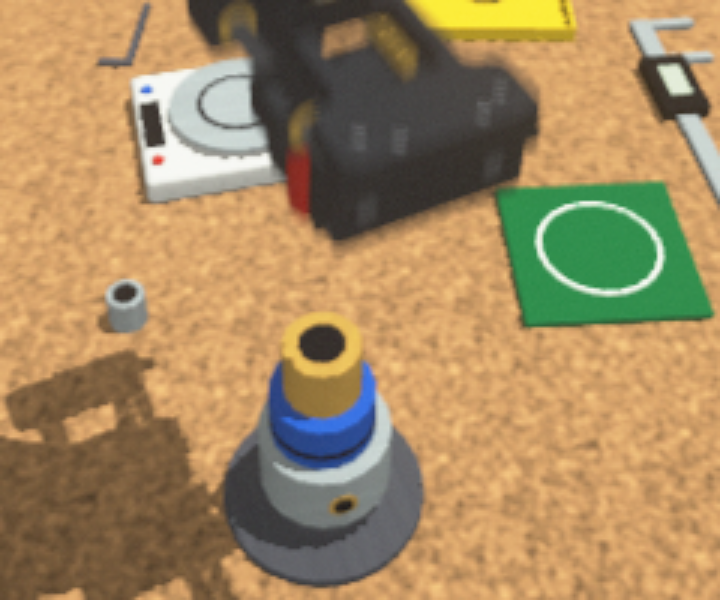

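>>> {"api": "move_arm", "payload": {
  "steps": "1.5 -1.7 0 0 0.1; 3.5 -4 0 0 0.1; 5.7 -6.5 0 0 0.1; 7.9 -9.1 0 0 0.1; 10.1 -11.6 0 0 0.1"
}}

```text
clock: 4.05
tool_pos: [0.5442, -0.1187, 0.3832]
orientation: [0.985, 0.171, 0.001, 0.0]
contact_force: [-0.5, -0.6, -0.7]
finger_gap: 0.263
```

>>> {"api": "move_arm", "payload": {
  "steps": "2.2 -2.5 0 0 0.1; 4.4 -5 0 0 0.1; 6.6 -7.6 0 0 0.1; 8.8 -10.1 0 0 0.1; 11 -12.6 0 0 0.1"
}}

```text
clock: 4.47
tool_pos: [0.6057, 0.0386, 0.3841]
orientation: [0.985, 0.171, 0.001, 0.0]
contact_force: [0.4, -1.1, -0.4]
finger_gap: 0.266
```

```bash
python3 -c "
from h import *
go(.6528,.1588,.15)
print(env.sense()['orientation'])
"
```

```text
t 4.47 tip [0.6061 0.0386 0.2181] yaw 0.344 gap 0.266 F [ 0.4 -1.1 -0.4] j [ 0.03  0.5  -0.23  1.67  0.13  0.99 -1.47]
  shift cm [ 8.43 -9.75  6.82] roll None
[9.85278304e-01 1.70954978e-01 1.01814385e-03 1.49434893e-04]
```

>>> {"api": "move_arm", "payload": {
  "steps": "2.2 -2.5 0 0 0.1; 4.4 -5 1 0 0.1; 6.6 -7.6 2.5 0 0.1; 8 -9.3 4 0 0.1; 8.4 -9.7 6 0 0.1"
}}

```text
clock: 4.88
tool_pos: [0.6527, 0.1642, 0.3252]
orientation: [0.985, 0.174, 0.003, -0.002]
contact_force: [-1.1, 0.4, 0.5]
finger_gap: 0.268
```

>>> {"api": "move_arm", "payload": {
  "steps": "0 0 1.5 0 0.1; 0 0 1.5 0 0.1; 0 0 1.5 0 0.1"
}}

```text
clock: 5.13
tool_pos: [0.6526, 0.1642, 0.3101]
orientation: [0.985, 0.174, 0.002, -0.002]
contact_force: [-0.2, -0.1, -0.4]
finger_gap: 0.272
```

```bash
python3 -c "
from h import *
go(.6528,.1588,.03)
print(env.sense()['orientation'])
for n in ('wrist','side'):
  p,d=imaging.grab_frame(n)
  if n=='side': p=cv2.resize(p[100:300,250:490],None,fx=3,fy=3)
  cv2.imwrite('pics/%s4.png'%n,p[:,:,::-1])
"
```

```text
t 5.13 tip [0.6532 0.1649 0.1441] yaw 0.35 gap 0.272 F [-0.2 -0.1 -0.4] j [-0.16  0.69 -0.23  1.53  0.18  0.93 -1.66]
  shift cm [-0.31  0.59 11.4 ] roll None
[ 0.98476424  0.17387229  0.00223468 -0.00168064]
```

View pics/wrist4.png

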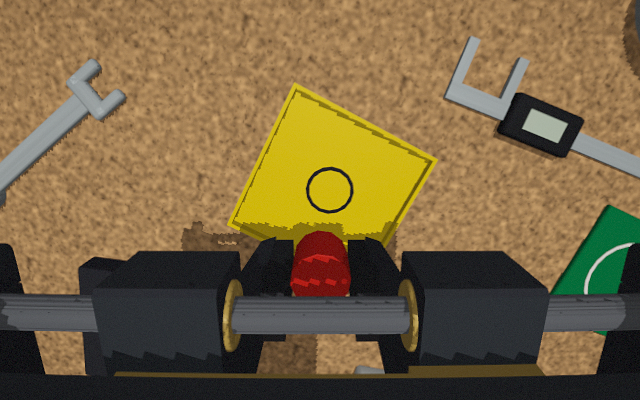

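View pics/side4.png

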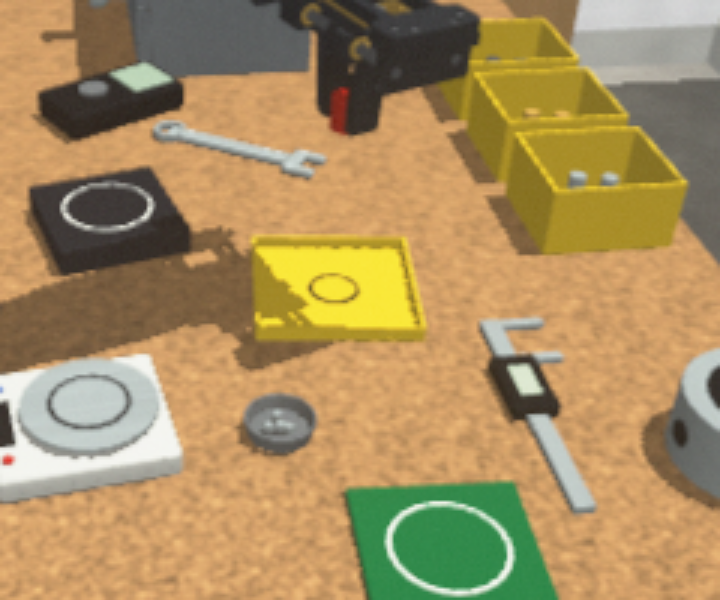

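```bash
cat >> h.py <<'E'
def ring(c,p,c0,z,D,s):
    g=cv2.cvtColor(p,cv2.COLOR_RGB2GRAY).astype(np.float32); c0=np.array(c0,float)
    for it in range(5):
        th=np.linspace(0,2*np.pi,72,endpoint=False); r=np.linspace(D/2-.012,D/2+.009,60)
        W=np.array([[ [c0[0]+q*np.cos(t),c0[1]+q*np.sin(t),z] for q in r] for t in th])
        uv=proj(c,W).astype(np.float32).reshape(72,60,2)
        I=cv2.remap(g,uv[...,0],uv[...,1],cv2.INTER_LINEAR)
        w=I*s; w=w-np.median(w,1,keepdims=True); w=np.clip(w,0,None)**2+1e-9
        rr=(w*r).sum(1)/w.sum(1); P=np.c_[c0[0]+rr*np.cos(th),c0[1]+rr*np.sin(th)]
        x=fitcirc(P); c0=np.array(x[:2])
    return np.round(x,4),(np.hypot(*(P-c0).T)-x[2]).std().round(4)
E
python3 -c "
from h import *
go(.6528,.1588,.03)
c=imaging.get_calibration('wrist');p,d=imaging.grab_frame('wrist')
print(ring(c,p,(.653,.159),.003,.04,-1))
"
```

```text
t 5.23 tip [0.6545 0.1643 0.1457] yaw 0.348 gap 0.267 F [ 0.3  0.5 -0.6] j [-0.16  0.69 -0.23  1.53  0.18  0.93 -1.66]
  shift cm [-0.44  0.48 11.56] roll None
(array([0.6528, 0.1579, 0.0184]), np.float64(0.0002))
```

>>> {"api": "move_arm", "payload": {
  "steps": "-0.2 0.3 2 0 0.1; -0.4 0.5 4.5 0 0.1; -0.4 0.5 7 0 0.1; -0.4 0.5 9 0 0.1; -0.4 0.5 10 0 0.1"
}}

```text
clock: 5.7
tool_pos: [0.6517, 0.1568, 0.2104]
orientation: [0.985, 0.173, 0.003, -0.001]
contact_force: [-1.7, -0.7, 0.1]
finger_gap: 0.266
```

>>> {"api": "move_arm", "payload": {
  "steps": "0 0 1 0 0.1; 0 0 1 0 0.1; 0 0 1 0 0.1"
}}

```text
clock: 5.95
tool_pos: [0.6521, 0.1567, 0.2011]
orientation: [0.985, 0.172, 0.003, -0.001]
contact_force: [0.1, 0.0, -0.4]
finger_gap: 0.258
```

```bash
python3 -c "
from h import *
go(.6528,.1585,.008)
print(env.sense()['orientation'])
"
```

```text
t 5.95 tip [0.6532 0.1573 0.0351] yaw 0.347 gap 0.258 F [ 0.1  0.  -0.4] j [-0.17  0.83 -0.2   1.58  0.21  0.75 -1.68]
  shift cm [-0.01 -0.12  2.71] roll None
[ 0.98502233  0.17238658  0.00348479 -0.00131277]
```

>>> {"api": "move_arm", "payload": {
  "steps": "0 -0.1 0.6 0 0.1; 0 -0.1 1.2 0 0.1; 0 -0.1 1.8 0 0.1; 0 -0.1 2.1 0 0.1; 0 -0.1 2.2 0 0.1"
}}

```text
clock: 6.37
tool_pos: [0.6516, 0.1577, 0.1783]
orientation: [0.985, 0.172, 0.003, -0.001]
contact_force: [0.5, 0.8, -0.5]
finger_gap: 0.263
```

>>> {"api": "move_arm", "payload": {
  "steps": "0 0 0.1 0 0.1; 0 0 0.2 0 0.1; 0 0 0.3 0 0.1"
}}

```text
clock: 6.62
tool_pos: [0.6517, 0.1577, 0.1753]
orientation: [0.985, 0.172, 0.003, -0.001]
contact_force: [-0.4, -0.1, -1.3]
finger_gap: 0.264
```

```bash
python3 -c "
from h import *
go(.6528,.1585,.008)
p,d=imaging.grab_frame('side')
p=cv2.resize(p[100:260,280:480],None,fx=3,fy=3)
cv2.imwrite('pics/s5.png',p[:,:,::-1])
go(.6528,.1585,.008)
"
```

```text
t 6.62 tip [0.6526 0.1583 0.0093] yaw 0.347 gap 0.264 F [-0.4 -0.1 -1.3] j [-0.18  0.87 -0.19  1.58  0.22  0.71 -1.69]
  shift cm [ 0.03 -0.01  0.13] roll None
t 6.67 tip [0.6525 0.1582 0.0091] yaw 0.347 gap 0.267 F [0.4 0.2 0.2] j [-0.18  0.87 -0.19  1.58  0.22  0.71 -1.69]
  shift cm [ 0.04 -0.01  0.11] roll None
```

View pics/s5.png

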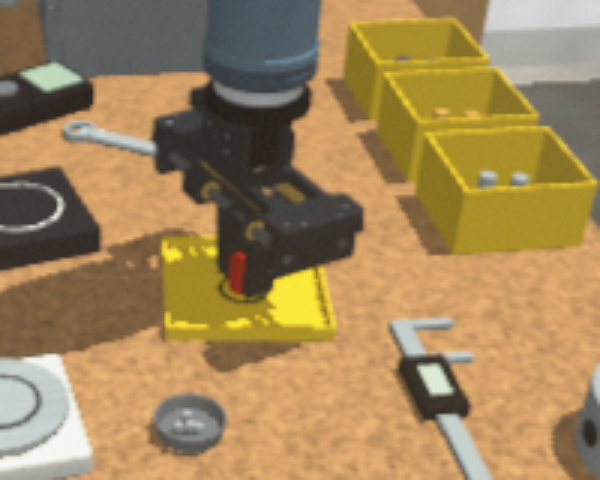

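Descend in 0.5 mm steps watching the force.

>>> {"api": "move_arm", "payload": {
  "steps": "0 0 0.05 0 0.1; 0 0 0.1 0 0.1; 0 0 0.1 0 0.1"
}}

```text
clock: 6.92
tool_pos: [0.6516, 0.1577, 0.1742]
orientation: [0.985, 0.172, 0.003, -0.001]
contact_force: [0.2, -0.4, -0.9]
finger_gap: 0.265
```

>>> {"api": "move_arm", "payload": {
  "steps": "0 0 0.05 0 0.1; 0 0 0.1 0 0.1; 0 0 0.1 0 0.1"
}}

```text
clock: 7.17
tool_pos: [0.6518, 0.1577, 0.1739]
orientation: [0.985, 0.172, 0.003, -0.001]
contact_force: [-0.6, -1.5, 4.1]
finger_gap: 0.268
```

>>> {"api": "move_arm", "payload": {
  "steps": "0 0 0 0 0.3; 0 0 0 0 0.35; 0 0 0 0 0.45; 0 0 0 0 0.45; 0 0 0 0 0.45"
}}

```text
clock: 7.58
tool_pos: [0.6517, 0.1577, 0.1737]
orientation: [0.985, 0.172, 0.003, -0.001]
contact_force: [0.2, -0.2, -0.1]
finger_gap: 0.453
```

>>> {"api": "move_arm", "payload": {
  "steps": "0 0 -1 0 0.5; 0 0 -3 0 0.5; 0 0 -6 0 0.5; 0 0 -9.5 0 0.5; 0 0 -13 0 0.5"
}}

```text
clock: 8.0
tool_pos: [0.6507, 0.1572, 0.3054]
orientation: [0.985, 0.172, 0.003, -0.001]
contact_force: [0.9, 0.4, -0.3]
finger_gap: 0.5
```

>>> {"api": "move_arm", "payload": {
  "steps": "0 0 -3 0 0.6; 0 0 -6 0 0.6; 0 0 -6 0 0.6; 0 0 -6 0 0.6"
}}

```text
clock: 8.33
tool_pos: [0.6509, 0.1572, 0.3683]
orientation: [0.985, 0.172, 0.005, -0.001]
contact_force: [0.2, 0.2, -0.6]
finger_gap: 0.603
```

```bash
python3 -c "
from h import *
go(.484,-.261,.22)
c=imaging.get_calibration('wrist');p,d=imaging.grab_frame('wrist')
cv2.imwrite('pics/w6.png',p[:,:,::-1])
print(ring(c,p,(.653,.159),.003,.04,-1))
m=red(p,130)
n,l,st,ce=cv2.connectedComponentsWithStats(m);i=1+st[1:,4].argmax();print(ce[i],st[i],onz(c,[ce[i]],.029))
"
```

```text
t 8.33 tip [0.6524 0.1579 0.2023] yaw 0.346 gap 0.603 F [ 0.2  0.2 -0.6] j [-0.15  0.62 -0.24  1.51  0.16  1.03 -1.65]
  shift cm [-30.05  33.68  -2.11] roll None
(array([0.651 , 0.1575, 0.0142]), np.float64(0.0004))
[319.98770492 179.17827869] [308 167  25  25 488] [[0.65299017 0.15892709 0.029     ]]
```

View pics/w6.png

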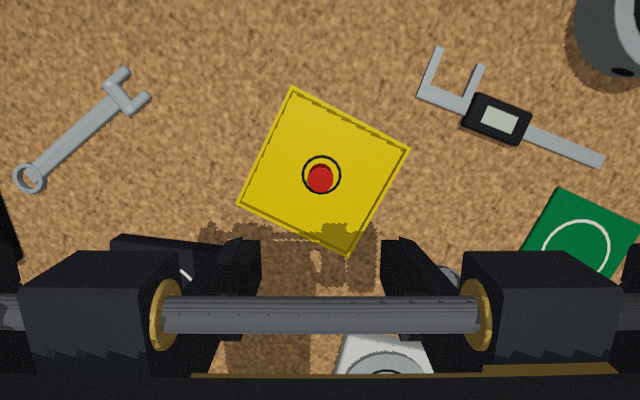

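Cap stands upright centred in the ring (pixel 320,179). Back to the stack.

>>> {"api": "move_arm", "payload": {
  "steps": "-2.5 2.8 -0.5 0 0.8; -5 5.6 -1 0 0.8; -7.5 8.4 -1.5 0 0.8; -10 11.2 -2 0 0.8; -12.5 14 -2 0 0.8"
}}

```text
clock: 8.8
tool_pos: [0.5789, -0.0188, 0.3844]
orientation: [0.985, 0.173, 0.002, -0.001]
contact_force: [0.3, -0.5, -0.5]
finger_gap: 0.803
```

>>> {"api": "move_arm", "payload": {
  "steps": "-2.5 2.8 0 0 0.8; -5 5.6 0 0 0.8; -7.5 8.4 0 0 0.8; -10 11.2 0 0 0.8; -12.5 14 0 0 0.8"
}}

```text
clock: 9.22
tool_pos: [0.5073, -0.1944, 0.3821]
orientation: [0.985, 0.173, 0.001, -0.002]
contact_force: [1.7, -0.1, -0.4]
finger_gap: 0.8
```

```bash
python3 -c "
from h import *
go(.484,-.261,.22)
"
```

```text
t 9.22 tip [ 0.5075 -0.1937  0.2161] yaw 0.347 gap 0.8 F [ 1.7 -0.1 -0.4] j [ 0.43  0.39 -0.19  1.84  0.08  0.92 -1.01]
  shift cm [-4.5   5.53 -0.42] roll None
```

>>> {"api": "move_arm", "payload": {
  "steps": "-2 2.4 -0.4 0 0.8; -4 4.8 -0.4 0 0.8; -4.3 5.3 -0.4 0 0.8; -4.3 5.3 -0.4 0 0.8; -4.3 5.3 -0.4 0 0.8"
}}

```text
clock: 9.63
tool_pos: [0.4848, -0.258, 0.3847]
orientation: [0.985, 0.173, 0.0, -0.003]
contact_force: [1.1, 0.3, -0.5]
finger_gap: 0.799
```

```bash
cat >> h.py <<'E'
def look(name,n='wrist'):
    c=imaging.get_calibration(n);p,d=imaging.grab_frame(n)
    cv2.imwrite(f'pics/{name}.png',p[:,:,::-1]);np.savez(f'{name}.npz',p=p,d=d,T=c['world_from_camera']); return c,p,d
E
python3 -c "
from h import *
go(.484,-.261,.088)
c,p,d=look('w7')
print(proj(c,[[.484,-.261,.114]]))
"
```

```text
t 9.63 tip [ 0.4847 -0.257   0.2187] yaw 0.347 gap 0.799 F [ 1.1  0.3 -0.5] j [ 0.54  0.4  -0.16  1.82  0.07  0.93 -0.88]
  shift cm [-0.22  0.42 13.07] roll None
[[326.36395691 200.70587736]]
```

View pics/w7.png

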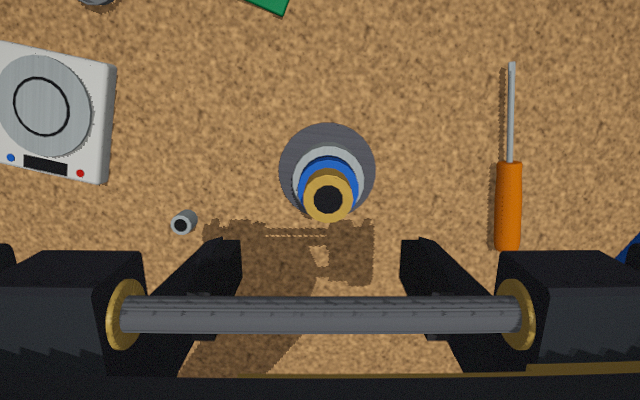

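```bash
python3 -c "
from h import *
f=np.load('w7.npz');p=f['p'];c=imaging.get_calibration('wrist');c['world_from_camera']=f['T']
m=cv2.inRange(cv2.cvtColor(p,cv2.COLOR_RGB2GRAY),0,60)
n,l,st,ce=cv2.connectedComponentsWithStats(m);i=l[200,328];print(ce[i],st[i],onz(c,[ce[i]],.114))
go(.484,-.261,.088)
"
```

```text
[327.62012987 199.06493506] [314 186  28  28 616] [[ 0.48547739 -0.26143194  0.114     ]]
t 9.68 tip [ 0.4853 -0.2562  0.219 ] yaw 0.349 gap 0.803 F [0. 1. 0.] j [ 0.54  0.4  -0.16  1.82  0.07  0.94 -0.88]
  shift cm [-0.31  0.48 13.09] roll None
```

>>> {"api": "move_arm", "payload": {
  "steps": "-0.1 0.2 2.5 0 0.8; -0.2 0.5 5 0 0.8; -0.2 0.5 7.5 0 0.8; -0.2 0.5 9 0 0.8; -0.2 0.5 9 0 0.8"
}}

```text
clock: 10.1
tool_pos: [0.4846, -0.2592, 0.2915]
orientation: [0.985, 0.175, -0.002, -0.005]
contact_force: [-1.0, 0.2, 0.0]
finger_gap: 0.805
```

>>> {"api": "move_arm", "payload": {
  "steps": "0.1 0 0.8 0 0.8; 0.1 0 0.8 0 0.8; 0.1 0 0.8 0 0.8"
}}

```text
clock: 10.35
tool_pos: [0.4861, -0.2579, 0.2838]
orientation: [0.984, 0.176, -0.002, -0.005]
contact_force: [-1.4, 0.4, -0.3]
finger_gap: 0.801
```

```bash
python3 -c "
from h import *
go(.485,-.2614,.0885)
"
```

```text
t 10.35 tip [ 0.4852 -0.2562  0.1179] yaw 0.354 gap 0.801 F [-1.4  0.4 -0.3] j [ 0.52  0.54 -0.15  1.88  0.1   0.73 -0.9 ]
  shift cm [-0.2   0.51  2.93] roll None
```

>>> {"api": "move_arm", "payload": {
  "steps": "-0.2 0.5 0.5 0 0.8; -0.2 0.5 0.5 0 0.8; -0.2 0.5 0.5 0 0.8; -0.2 0.5 0.5 0 0.8"
}}

```text
clock: 10.68
tool_pos: [0.4859, -0.2635, 0.2791]
orientation: [0.984, 0.176, -0.001, -0.005]
contact_force: [0.3, 0.2, -0.2]
finger_gap: 0.804
```

```bash
python3 -c "
from h import *
go(.485,-.2614,.0885)
"
```

```text
t 10.68 tip [ 0.4852 -0.2619  0.1131] yaw 0.353 gap 0.804 F [ 0.3  0.2 -0.2] j [ 0.53  0.55 -0.15  1.88  0.11  0.73 -0.89]
  shift cm [ 0.   -0.03  2.47] roll None
```

>>> {"api": "move_arm", "payload": {
  "steps": "0 0 0.7 0 0.8; 0 0 1.4 0 0.8; 0 0 2.1 0 0.8; 0 0 2.4 0 0.8; 0 0 2.4 0 0.8"
}}

```text
clock: 11.1
tool_pos: [0.4854, -0.263, 0.2539]
orientation: [0.984, 0.176, -0.002, -0.006]
contact_force: [0.5, 0.9, -0.3]
finger_gap: 0.8
```

```bash
python3 -c "
from h import *
go(.485,-.2614,.0885)
c,p,d=look('w8')
"
```

```text
t 11.1 tip [ 0.4843 -0.2612  0.0879] yaw 0.354 gap 0.8 F [ 0.5  0.9 -0.3] j [ 0.53  0.59 -0.14  1.89  0.11  0.68 -0.9 ]
  shift cm [ 0.06  0.04 -0.06] roll None
```

View pics/w8.png

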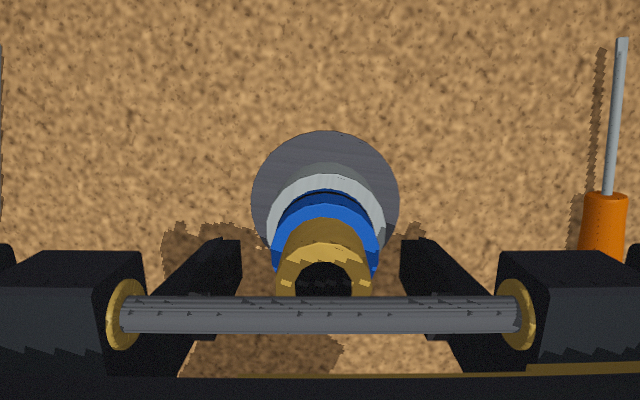

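Bush centred between fingers (x≈323 vs midpoint 320). Close; raise 0.5 mm.

>>> {"api": "move_arm", "payload": {
  "steps": "0 0 -0.05 0 0.55; 0 0 -0.05 0 0.5; 0 0 -0.05 0 0.4; 0 0 -0.05 0 0.3; 0 0 -0.05 0 0.3",
  "newtons": 20
}}

```text
clock: 11.57
tool_pos: [0.4857, -0.2631, 0.2551]
orientation: [0.984, 0.176, -0.002, -0.006]
contact_force: [-0.4, 0.8, 0.0]
finger_gap: 0.443
```

>>> {"api": "move_arm", "payload": {
  "steps": "0 0 0 0 0.25; 0 0 0 0 0.25; 0 0 0 0 0.25"
}}

```text
clock: 11.82
tool_pos: [0.4856, -0.2632, 0.2551]
orientation: [0.984, 0.176, -0.002, -0.006]
contact_force: [-0.2, 1.3, -0.0]
finger_gap: 0.412
```

>>> {"api": "move_arm", "payload": {
  "steps": "0 0 -0.3 0 0.25; 0 0 -1 0 0.25; 0 0 -2.5 0 0.25; 0 0 -5 0 0.25; 0 0 -8 0 0.25"
}}

```text
clock: 12.23
tool_pos: [0.4854, -0.2636, 0.3353]
orientation: [0.984, 0.176, -0.003, -0.006]
contact_force: [0.5, -1.0, -1.3]
finger_gap: 0.413
```

>>> {"api": "move_arm", "payload": {
  "steps": "0 0 -2 0 0.25; 0 0 -3 0 0.25; 0 0 -3 0 0.25"
}}

```text
clock: 12.48
tool_pos: [0.4863, -0.2643, 0.3678]
orientation: [0.984, 0.176, -0.001, -0.005]
contact_force: [0.5, 0.5, -1.1]
finger_gap: 0.415
```

```bash
python3 -c "
from h import *
go(.4556,.0133,.15)
c,p,d=look('s9','side')
"
```

```text
t 12.48 tip [ 0.4857 -0.2627  0.2018] yaw 0.353 gap 0.415 F [ 0.5  0.5 -1.1] j [ 0.55  0.43 -0.16  1.82  0.08  0.91 -0.87]
  shift cm [  6.74 -26.88   5.46] roll None
```

View pics/s9.png

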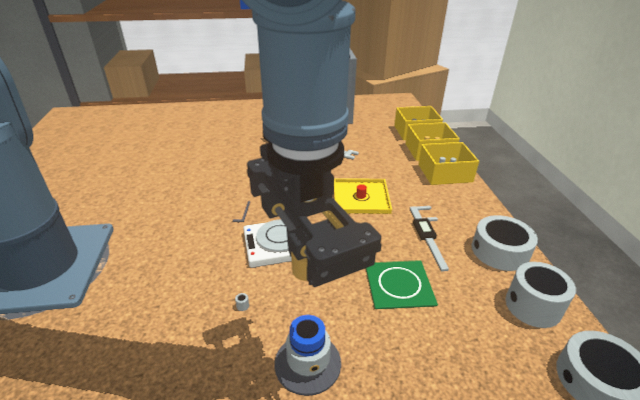

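>>> {"api": "move_arm", "payload": {
  "steps": "0.4 -1.6 0 0 0.25; 1 -4 0 0 0.25; 1.7 -6.8 0 0 0.25; 2.4 -9.6 0 0 0.25; 3.1 -12.4 0 0 0.25"
}}

```text
clock: 12.95
tool_pos: [0.4709, -0.1357, 0.3656]
orientation: [0.984, 0.176, -0.004, -0.007]
contact_force: [-0.1, 0.4, -2.0]
finger_gap: 0.414
```

>>> {"api": "move_arm", "payload": {
  "steps": "0.7 -2.8 0 0 0.25; 1.4 -5.6 1 0 0.25; 2.1 -8.4 2 0 0.25; 2.8 -11.2 3 0 0.25; 3.3 -13.2 4 0 0.25"
}}

```text
clock: 13.37
tool_pos: [0.4545, 0.0024, 0.3256]
orientation: [0.984, 0.177, -0.005, -0.007]
contact_force: [0.3, -0.2, -1.0]
finger_gap: 0.412
```

```bash
python3 -c "
from h import *
go(.4556,.0133,.12)
"
```

```text
t 13.37 tip [0.4525 0.0045 0.1596] yaw 0.355 gap 0.412 F [ 0.3 -0.2 -1. ] j [ 0.13  0.34 -0.28  2.09  0.12  0.73 -1.43]
  shift cm [ 0.63 -0.65  3.97] roll None
```

>>> {"api": "move_arm", "payload": {
  "steps": "0.6 -0.6 1 0 0.25; 0.6 -0.6 2 0 0.25; 0.6 -0.6 3 0 0.25; 0.6 -0.6 3 0 0.25; 0.6 -0.6 3 0 0.25"
}}

```text
clock: 13.78
tool_pos: [0.4573, 0.0093, 0.2947]
orientation: [0.984, 0.176, -0.006, -0.007]
contact_force: [-0.1, -0.4, -1.6]
finger_gap: 0.415
```

```bash
cat >> h.py <<'E'
def tilt():
    print('  tilt deg',np.degrees(R.from_quat(env.sense()['orientation']).apply([0,0,1])[:2]).round(2))
E
python3 -c "
from h import *
go(.4556,.0133,.12);tilt()
c,p,d=look('w10')
print(ring(c,p,(.4556,.0133),.028,.056,-1))
"
```

```text
t 13.78 tip [0.4549 0.0113 0.1288] yaw 0.354 gap 0.415 F [-0.1 -0.4 -1.6] j [ 0.11  0.4  -0.26  2.1   0.14  0.67 -1.47]
  shift cm [ 0.15 -0.15  0.88] roll None
  tilt deg [-0.83  0.69]
(array([0.4542, 0.0126, 0.0274]), np.float64(0.0023))
```

View pics/w10.png

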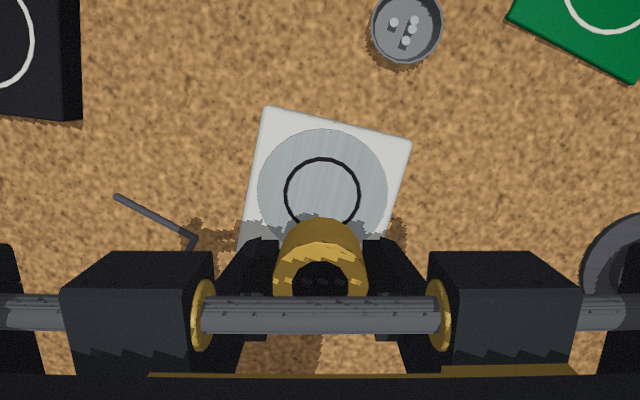

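```bash
python3 -c "
from h import *
f=np.load('w7.npz');p=f['p'];c=imaging.get_calibration('wrist');c['world_from_camera']=f['T']
print(ring(c,p,(.4556,.0133),.028,.056,-1))
go(.4556,.0133,.045)
"
```

```text
(array([0.4561, 0.014 , 0.0264]), np.float64(0.0001))
t 13.83 tip [0.4554 0.0114 0.1294] yaw 0.354 gap 0.412 F [-0.7  0.1 -1.7] j [ 0.11  0.4  -0.26  2.1   0.14  0.67 -1.47]
  shift cm [ 0.15 -0.03  8.44] roll None
```

>>> {"api": "move_arm", "payload": {
  "steps": "0.1 0 1.5 0 0.25; 0.2 0 3.5 0 0.25; 0.2 0 5.5 0 0.25; 0.2 0 7.5 0 0.25; 0.2 0 8.2 0 0.25"
}}

```text
clock: 14.25
tool_pos: [0.458, 0.0102, 0.2119]
orientation: [0.985, 0.175, -0.006, -0.007]
contact_force: [-0.9, -0.4, -0.8]
finger_gap: 0.411
```

>>> {"api": "move_arm", "payload": {
  "steps": "0 0 0.2 0 0.25; 0 0 0.2 0 0.25; 0 0 0.2 0 0.25"
}}

```text
clock: 14.5
tool_pos: [0.4584, 0.01, 0.2107]
orientation: [0.985, 0.175, -0.006, -0.007]
contact_force: [0.2, -0.5, -2.3]
finger_gap: 0.409
```

```bash
python3 -c "
from h import *
go(.4558,.0135,.033);tilt()
"
```

```text
t 14.5 tip [0.4562 0.012  0.0448] yaw 0.352 gap 0.409 F [ 0.2 -0.5 -2.3] j [ 0.05  0.57 -0.21  2.13  0.22  0.47 -1.53]
  shift cm [ 0.03 -0.14  1.18] roll None
  tilt deg [-0.78  0.67]
```

>>> {"api": "move_arm", "payload": {
  "steps": "0 -0.1 0.3 0 0.25; 0 -0.1 0.6 0 0.25; 0 -0.1 0.8 0 0.25; 0 -0.1 0.9 0 0.25; 0 -0.1 0.9 0 0.25"
}}

```text
clock: 14.92
tool_pos: [0.4579, 0.0111, 0.2016]
orientation: [0.985, 0.175, -0.006, -0.007]
contact_force: [-0.6, 0.7, -1.4]
finger_gap: 0.413
```

>>> {"api": "move_arm", "payload": {
  "steps": "0 0 0.1 0 0.25; 0 0 0.15 0 0.25; 0 0 0.15 0 0.25"
}}

```text
clock: 15.17
tool_pos: [0.4578, 0.0111, 0.2001]
orientation: [0.985, 0.175, -0.006, -0.007]
contact_force: [0.1, 0.6, -1.0]
finger_gap: 0.413
```

>>> {"api": "move_arm", "payload": {
  "steps": "0 0 0.05 0 0.25; 0 0 0.1 0 0.25; 0 0 0.1 0 0.25"
}}

```text
clock: 15.42
tool_pos: [0.4578, 0.0111, 0.1991]
orientation: [0.985, 0.175, -0.006, -0.007]
contact_force: [-0.9, 0.4, 1.0]
finger_gap: 0.409
```

>>> {"api": "move_arm", "payload": {
  "steps": "0 0 0.05 0 0.25; 0 0 0.07 0 0.25; 0 0 0.07 0 0.25"
}}

```text
clock: 15.67
tool_pos: [0.4578, 0.0112, 0.199]
orientation: [0.985, 0.175, -0.006, -0.007]
contact_force: [-3.2, -0.9, 10.6]
finger_gap: 0.414
```

```bash
python3 -c "
from h import *
go(.4558,.0135,.033)
c,p,d=look('s11','side');cv2.imwrite('pics/s11.png',cv2.resize(p[150:300,200:400,::-1],None,fx=4,fy=4))
"
```

```text
t 15.67 tip [0.4555 0.013  0.033 ] yaw 0.352 gap 0.414 F [-3.2 -0.9 10.6] j [ 0.04  0.59 -0.2   2.13  0.22  0.45 -1.54]
  shift cm [ 0.05 -0.03  0.  ] roll None
```

View pics/s11.png

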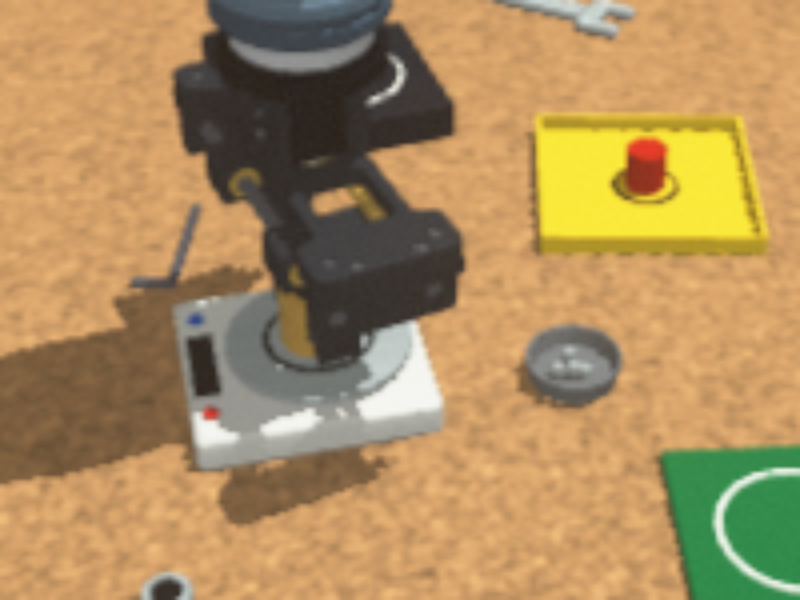

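>>> {"api": "move_arm", "payload": {
  "steps": "0 0 0 0 0.43; 0 0 0 0 0.48; 0 0 0 0 0.6; 0 0 0 0 0.6; 0 0 0 0 0.6"
}}

```text
clock: 16.13
tool_pos: [0.4578, 0.0112, 0.1989]
orientation: [0.985, 0.175, -0.006, -0.007]
contact_force: [-0.8, -0.4, 1.2]
finger_gap: 0.602
```

>>> {"api": "move_arm", "payload": {
  "steps": "0 0 -1 0 0.6; 0 0 -3 0 0.6; 0 0 -6 0 0.6; 0 0 -9.5 0 0.6; 0 0 -13 0 0.6"
}}

```text
clock: 16.55
tool_pos: [0.4591, 0.0097, 0.3307]
orientation: [0.985, 0.175, -0.006, -0.007]
contact_force: [1.5, 0.0, -0.4]
finger_gap: 0.598
```

>>> {"api": "move_arm", "payload": {
  "steps": "0 0 -3 0 0.8; 0 0 -5 0 0.8; 0 0 -5 0 0.8; 0 0 -5 0 0.8"
}}

```text
clock: 16.88
tool_pos: [0.46, 0.0091, 0.382]
orientation: [0.985, 0.175, -0.005, -0.007]
contact_force: [-0.4, -0.5, -1.2]
finger_gap: 0.799
```

```bash
python3 -c "
from h import *
go(.4848,-.261,.20);tilt()
c,p,d=look('w12')
m=cv2.inRange(cv2.cvtColor(p,cv2.COLOR_RGB2GRAY),0,60)
u,v=proj(c,[.4556,.0133,.058])[0].astype(int);print(u,v)
n,l,st,ce=cv2.connectedComponentsWithStats(m);i=l[v,u];print(ce[i],st[i],onz(c,[ce[i]],.058))
"
```

```text
t 16.88 tip [0.458  0.0109 0.216 ] yaw 0.352 gap 0.799 F [-0.4 -0.5 -1.2] j [ 0.14  0.26 -0.3   2.03  0.08  0.87 -1.42]
  shift cm [-6.84 26.48  1.27] roll None
  tilt deg [-0.7   0.64]
319 182
[319.60411899 182.0228833 ] [308 171  24  23 437] [[0.45552607 0.01355039 0.058     ]]
```

View pics/w12.png

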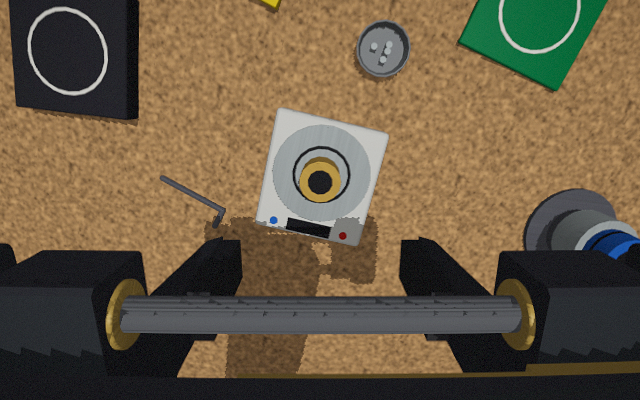

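Bush is upright on the pan, centred. Next the carrier.

>>> {"api": "move_arm", "payload": {
  "steps": "-0.7 2.7 0 0 0.9; -1.4 5.4 0 0 0.9; -2.1 8.1 0 0 0.9; -2.8 10.8 0 0 0.9; -3.5 13.5 0 0 0.9"
}}

```text
clock: 17.35
tool_pos: [0.4724, -0.1309, 0.3773]
orientation: [0.984, 0.175, -0.008, -0.007]
contact_force: [1.1, -0.4, 0.3]
finger_gap: 0.899
```

>>> {"api": "move_arm", "payload": {
  "steps": "-0.7 2.7 0 0 0.9; -1.4 5.4 0 0 0.9; -2.1 8.1 0 0 0.9; -2.8 10.8 0 0 0.9; -3.3 13 0 0 0.9"
}}

```text
clock: 17.77
tool_pos: [0.4854, -0.2662, 0.3735]
orientation: [0.985, 0.175, -0.01, -0.008]
contact_force: [-0.4, 0.2, -0.6]
finger_gap: 0.896
```

>>> {"api": "move_arm", "payload": {
  "steps": "0 0 0 0 0.9; 0 0 0 0 0.9"
}}

```text
clock: 17.93
tool_pos: [0.4844, -0.2672, 0.3714]
orientation: [0.985, 0.173, -0.011, -0.009]
contact_force: [0.0, -0.3, 0.6]
finger_gap: 0.9
```

```bash
python3 -c "
from h import *
go(.4848,-.261,.20);tilt()
c,p,d=look('w13');print(proj(c,[.4848,-.261,.084]))
"
```

```text
t 17.93 tip [ 0.4802 -0.2648  0.2054] yaw 0.349 gap 0.9 F [ 0.  -0.3  0.6] j [ 0.54  0.43 -0.15  1.81  0.07  0.94 -0.86]
  shift cm [ 0.57 -0.19  0.54] roll None
  tilt deg [-1.46  0.82]
[[321.62700856 182.13374688]]
```

View pics/w13.png

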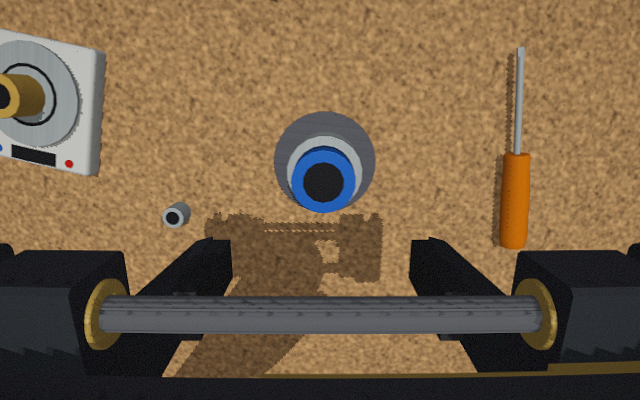

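>>> {"api": "move_arm", "payload": {
  "steps": "4 0 0 0 0.9; 8 0 0 0 0.9; 12 0 0 0 0.9"
}}

```text
clock: 18.23
tool_pos: [0.5984, -0.2222, 0.369]
orientation: [0.984, 0.175, -0.012, -0.01]
contact_force: [0.9, 0.0, 0.5]
finger_gap: 0.904
```

>>> {"api": "move_arm", "payload": {
  "steps": "0 0 0 0 0.9; 0 0 0 0 0.9; 0 0 0 0 0.9; 0 0 0 0 0.9"
}}

```text
clock: 18.57
tool_pos: [0.5973, -0.2223, 0.3686]
orientation: [0.984, 0.175, -0.012, -0.01]
contact_force: [0.1, -0.5, -0.8]
finger_gap: 0.902
```

```bash
python3 -c "
from h import *
go(.4848,-.261,.20);tilt()
"
```

```text
t 18.57 tip [ 0.5926 -0.2197  0.2027] yaw 0.351 gap 0.902 F [ 0.1 -0.5 -0.8] j [ 0.4   0.57 -0.16  1.58  0.09  1.03 -1.  ]
  shift cm [-11.54   0.18   0.51] roll None
  tilt deg [-1.6  0.9]
```

>>> {"api": "move_arm", "payload": {
  "steps": "2 -2.4 0 0 0.9; 4.2 -5 0 0 0.9; 6.4 -7.6 0 0 0.9; 8.6 -10.2 0 0 0.9"
}}

```text
clock: 18.9
tool_pos: [0.6422, -0.0971, 0.3697]
orientation: [0.985, 0.173, -0.013, -0.01]
contact_force: [0.3, 1.0, 0.0]
finger_gap: 0.901
```

>>> {"api": "move_arm", "payload": {
  "steps": "0 0 0 0 0.9; 0 0 0 0 0.9; 0 0 0 0 0.9; 0 0 0 0 0.9"
}}

```text
clock: 19.23
tool_pos: [0.6413, -0.0994, 0.3698]
orientation: [0.985, 0.172, -0.013, -0.009]
contact_force: [0.1, -0.1, 0.8]
finger_gap: 0.902
```

```bash
python3 -c "
from h import *
go(.4848,-.261,.20);tilt()
"
```

```text
t 19.23 tip [ 0.6366 -0.0971  0.2039] yaw 0.346 gap 0.902 F [ 0.1 -0.1  0.8] j [ 0.21  0.59 -0.17  1.55  0.1   1.04 -1.22]
  shift cm [-19.82  10.29   0.6 ] roll None
  tilt deg [-1.64  0.78]
```

>>> {"api": "move_arm", "payload": {
  "steps": "0 0 3 0 0.9; 0 0 7 0 0.9; 0 0 11 0 0.9; 0 0 11 0 0.9; 0 0 11 0 0.9"
}}

```text
clock: 19.65
tool_pos: [0.637, -0.0993, 0.2585]
orientation: [0.985, 0.171, -0.015, -0.01]
contact_force: [-1.0, -1.0, 1.6]
finger_gap: 0.901
```

>>> {"api": "move_arm", "payload": {
  "steps": "0 0 -4 0 0.9; 0 0 -8 0 0.9"
}}

```text
clock: 19.82
tool_pos: [0.6391, -0.1016, 0.3402]
orientation: [0.985, 0.17, -0.016, -0.01]
contact_force: [1.9, -0.4, -0.1]
finger_gap: 0.898
```

>>> {"api": "move_arm", "payload": {
  "steps": "0 0 -4 0 0.9; 0 0 -8 0 0.9"
}}

```text
clock: 19.98
tool_pos: [0.642, -0.1037, 0.4264]
orientation: [0.985, 0.169, -0.014, -0.009]
contact_force: [1.8, 0.2, -0.3]
finger_gap: 0.896
```

>>> {"api": "move_arm", "payload": {
  "steps": "0 0 0 0 0.9; 0 0 0 0 0.9; 0 0 0 0 0.9; 0 0 0 0 0.9"
}}

```text
clock: 20.32
tool_pos: [0.6414, -0.1039, 0.4261]
orientation: [0.985, 0.169, -0.014, -0.009]
contact_force: [0.2, 0.1, 0.1]
finger_gap: 0.901
```

```bash
python3 -c "
from h import *
go(.4848,-.261,.20);tilt()
"
```

```text
t 20.32 tip [ 0.6362 -0.1018  0.2602] yaw 0.341 gap 0.901 F [0.2 0.1 0.1] j [ 0.21  0.53 -0.18  1.49  0.09  1.16 -1.21]
  shift cm [-19.43  10.09   6.29] roll None
  tilt deg [-1.8   0.72]
```

>>> {"api": "move_arm", "payload": {
  "steps": "-2 1 0 0 0.9; -4.5 2.3 0 0 0.9; -7 3.6 0 0 0.9; -9 4.6 0 0 0.9; -9.7 5 0 0 0.9"
}}

```text
clock: 20.73
tool_pos: [0.5641, -0.1867, 0.426]
orientation: [0.986, 0.167, -0.017, -0.009]
contact_force: [-0.0, 0.2, 0.7]
finger_gap: 0.904
```

>>> {"api": "move_arm", "payload": {
  "steps": "-2 1 1 0 0.9; -4.5 2.3 2 0 0.9; -7 3.6 3 0 0.9; -9 4.6 4 0 0.9; -9.7 5 4 0 0.9"
}}

```text
clock: 21.15
tool_pos: [0.4848, -0.2672, 0.3851]
orientation: [0.986, 0.165, -0.019, -0.01]
contact_force: [-0.5, -0.2, -0.3]
finger_gap: 0.9
```

```bash
python3 -c "
from h import *
go(.4848,-.261,.15);tilt()
c,p,d=look('w14')
h=cv2.cvtColor(p,cv2.COLOR_RGB2HSV);print(proj(c,[.4848,-.261,.084]))
f=np.load('w13.npz');p=f['p'];c['world_from_camera']=f['T']
m=cv2.inRange(cv2.cvtColor(p,cv2.COLOR_RGB2GRAY),0,60)
n,l,st,ce=cv2.connectedComponentsWithStats(m);i=l[182,322];print(ce[i],st[i],onz(c,[ce[i]],.084))
"
```

```text
t 21.15 tip [ 0.4779 -0.2651  0.2193] yaw 0.333 gap 0.9 F [-0.5 -0.2 -0.3] j [ 0.52  0.41 -0.13  1.79  0.07  0.98 -0.87]
  shift cm [1.03 0.02 6.9 ] roll None
  tilt deg [-2.38  0.75]
[[323.12759924 172.75463684]]
[322.89757623 182.01250977] [ 303  162   41   41 1279] [[ 0.48522779 -0.26188116  0.084     ]]
```

View pics/w14.png

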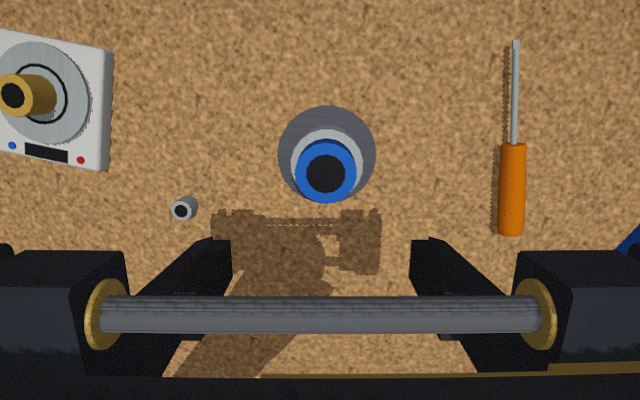

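>>> {"api": "move_arm", "payload": {
  "steps": "3 -3 0 0 0.9; 6 -6 0 0 0.9; 9 -9 0 0 0.9; 12 -12 0 0 0.9; 15 -15 0 0 0.9"
}}

```text
clock: 21.62
tool_pos: [0.5785, -0.0752, 0.3855]
orientation: [0.986, 0.166, -0.018, -0.01]
contact_force: [1.2, -0.5, 1.1]
finger_gap: 0.9
```

>>> {"api": "move_arm", "payload": {
  "steps": "3 -3 0 0 0.9; 6 -6 0 0 0.9; 9 -9 0 0 0.9; 12 -12 0 0 0.9; 15 -15 0 0 0.9"
}}

```text
clock: 22.03
tool_pos: [0.6681, 0.113, 0.3851]
orientation: [0.986, 0.167, -0.018, -0.011]
contact_force: [1.2, -0.2, 0.7]
finger_gap: 0.898
```

```bash
python3 -c "
from h import *
go(.4848,-.261,.15);tilt()
"
```

```text
t 22.03 tip [0.6618 0.1156 0.2192] yaw 0.337 gap 0.898 F [ 1.2 -0.2  0.7] j [-0.09  0.62 -0.22  1.45  0.11  1.12 -1.55]
  shift cm [-28.92  29.9    7.01] roll None
  tilt deg [-2.2  0.9]
```

>>> {"api": "move_arm", "payload": {
  "steps": "3.3 1.1 0 0 0.9; 6.6 2.2 0 0 0.9; 9.9 3.3 0 0 0.9; 13.2 4.4 0 0 0.9; 16.5 5.5 0 0 0.9"
}}

```text
clock: 22.45
tool_pos: [0.8431, 0.1186, 0.3789]
orientation: [0.985, 0.168, -0.017, -0.012]
contact_force: [1.4, 0.6, -0.4]
finger_gap: 0.898
```

>>> {"api": "move_arm", "payload": {
  "steps": "2 0.7 0 0 0.9; 4 1.4 0 0 0.9; 6 2.1 0 0 0.9; 6 2.1 0 0 0.9"
}}

```text
clock: 22.78
tool_pos: [0.9081, 0.1214, 0.371]
orientation: [0.985, 0.169, -0.018, -0.013]
contact_force: [-0.1, -0.2, -2.0]
finger_gap: 0.899
```

```bash
python3 -c "
from h import *
go(.4848,-.261,.15);tilt()
"
```

```text
t 22.78 tip [0.9014 0.1247 0.2052] yaw 0.34 gap 0.899 F [-0.1 -0.2 -2. ] j [-0.16  1.23 -0.15  0.3   0.11  1.65 -1.43]
  shift cm [-51.94  22.68   6.43] roll None
  tilt deg [-2.32  1.14]
```

>>> {"api": "move_arm", "payload": {
  "steps": "2 0.7 0 0 0.9; 4 1.4 0 0 0.9; 4 1.4 0 0 0.9"
}}

```text
clock: 23.03
tool_pos: [0.9145, 0.1115, 0.3604]
orientation: [0.987, 0.16, -0.021, -0.018]
contact_force: [0.2, -0.4, -1.4]
finger_gap: 0.899
```

```bash
python3 -c "
from h import *
go(.4848,-.261,.15);tilt()
"
```

```text
t 23.03 tip [0.9068 0.1162 0.1946] yaw 0.323 gap 0.899 F [ 0.2 -0.4 -1.4] j [-0.21  1.28  0.41  0.27 -0.42  1.66 -1.36]
  shift cm [-51.81  22.62   5.34] roll None
  tilt deg [-2.65  1.61]
```

>>> {"api": "move_arm", "payload": {
  "steps": "-3.3 1 -1 0 0.9; -6.6 2 -2 0 0.9; -9.9 3 -3 0 0.9; -13.2 4 -3 0 0.9; -16.5 5 -3 0 0.9"
}}

```text
clock: 23.45
tool_pos: [0.7744, 0.0139, 0.3956]
orientation: [0.986, 0.162, -0.019, -0.019]
contact_force: [0.7, -0.5, 0.8]
finger_gap: 0.898
```

```bash
python3 -c "
from h import *
go(.40,-.2,.22);tilt()
"
```

```text
t 23.45 tip [0.7671 0.0189 0.2298] yaw 0.325 gap 0.898 F [ 0.7 -0.5  0.8] j [-0.28  0.82  0.41  1.13 -0.34  1.3  -1.12]
  shift cm [-41.73   9.1    1.93] roll None
  tilt deg [-2.52  1.74]
```

>>> {"api": "move_arm", "payload": {
  "steps": "-3.4 0.7 0 0 0.9; -6.8 1.4 0 0 0.9; -10.2 2.1 0 0 0.9; -13.6 2.8 0 0 0.9; -17 3.5 0 0 0.9"
}}

```text
clock: 23.87
tool_pos: [0.6222, -0.0721, 0.3998]
orientation: [0.986, 0.162, -0.019, -0.02]
contact_force: [0.4, -1.2, 0.4]
finger_gap: 0.897
```

>>> {"api": "move_arm", "payload": {
  "steps": "-3.4 0.7 0 0 0.9; -6.8 1.4 0 0 0.9; -10.2 2.1 0 0 0.9; -13.6 2.8 0 0 0.9; -17 3.5 0 0 0.9"
}}

```text
clock: 24.28
tool_pos: [0.4706, -0.1586, 0.4036]
orientation: [0.986, 0.163, -0.018, -0.02]
contact_force: [0.1, -0.9, 0.8]
finger_gap: 0.895
```

```bash
python3 -c "
from h import *
go(.36,-.2,.22);tilt()
"
```

```text
t 24.28 tip [ 0.4636 -0.1529  0.2379] yaw 0.329 gap 0.895 F [ 0.1 -0.9  0.8] j [-0.17  0.31  0.5   1.94 -0.2   0.98 -0.81]
  shift cm [-11.26   1.2    2.06] roll None
  tilt deg [-2.43  1.97]
```

>>> {"api": "move_arm", "payload": {
  "steps": "-2.4 -1.7 0 0 0.9; -4.8 -3.4 0 0 0.9; -7.2 -5.1 0 0 0.9; -9 -6.5 0 0 0.9; -9 -6.5 0 0 0.9"
}}

```text
clock: 24.7
tool_pos: [0.3605, -0.1241, 0.4089]
orientation: [0.986, 0.164, -0.019, -0.022]
contact_force: [0.8, 0.0, 0.0]
finger_gap: 0.899
```

```bash
python3 -c "
from h import *
go(.36,-.2,.22);tilt()
"
```

```text
t 24.7 tip [ 0.3531 -0.1177  0.2431] yaw 0.331 gap 0.899 F [0.8 0.  0. ] j [-0.26  0.07  0.51  2.19 -0.07  0.94 -0.94]
  shift cm [-1.95  8.11  1.97] roll None
  tilt deg [-2.53  2.18]
```

>>> {"api": "move_arm", "payload": {
  "steps": "-2 -1.5 0 0 0.9; -4 -3 0 0 0.9; -6 -4.5 0 0 0.9; -6 -4.5 0 0 0.9"
}}

```text
clock: 25.03
tool_pos: [0.2857, -0.0994, 0.4124]
orientation: [0.986, 0.165, -0.019, -0.024]
contact_force: [0.9, 0.1, -0.6]
finger_gap: 0.9
```

```bash
python3 -c "
from h import *
go(.36,-.2,.22);tilt()
"
```

```text
t 25.03 tip [ 0.2782 -0.0926  0.2467] yaw 0.333 gap 0.9 F [ 0.9  0.1 -0.6] j [-0.29 -0.12  0.46  2.34  0.03  0.96 -1.09]
  shift cm [ 4.3  12.94  1.86] roll None
  tilt deg [-2.61  2.33]
```

>>> {"api": "move_arm", "payload": {
  "steps": "-2 -1.5 0 0 0.9; -4 -3 0 0 0.9; -4 -3 0 0 0.9"
}}

```text
clock: 25.28
tool_pos: [0.2522, -0.0887, 0.4178]
orientation: [0.985, 0.169, -0.014, -0.023]
contact_force: [0.8, -0.3, 0.1]
finger_gap: 0.901
```

```bash
python3 -c "
from h import *
go(.36,-.2,.22);tilt()
"
```

```text
t 25.28 tip [ 0.2464 -0.082   0.2521] yaw 0.34 gap 0.901 F [ 0.8 -0.3  0.1] j [-0.01 -0.19  0.17  2.39 -0.    0.98 -1.07]
  shift cm [ 6.84 15.04  2.33] roll None
  tilt deg [-1.98  2.31]
```

>>> {"api": "move_arm", "payload": {
  "steps": "-1.5 2 0 0 0.9; -4 4.6 0 0 0.9; -6.5 7.4 0 0 0.9; -9 10 0 0 0.9; -9.3 10.5 0 0 0.9"
}}

```text
clock: 25.7
tool_pos: [0.198, -0.2219, 0.4149]
orientation: [0.986, 0.166, -0.013, -0.022]
contact_force: [1.4, 0.0, -0.9]
finger_gap: 0.903
```

>>> {"api": "move_arm", "payload": {
  "steps": "-0.8 -1.8 0 0 0.9; -1.6 -3.6 0 0 0.9; -2.4 -5.5 0 0 0.9; -2.4 -5.5 0 0 0.9"
}}

```text
clock: 26.03
tool_pos: [0.1714, -0.1981, 0.4242]
orientation: [0.986, 0.169, -0.002, -0.017]
contact_force: [0.6, 0.0, 0.3]
finger_gap: 0.899
```

```bash
python3 -c "
from h import *
go(.20,-.22,.22);tilt()
"
```

```text
t 26.03 tip [ 0.1697 -0.1929  0.2583] yaw 0.339 gap 0.899 F [0.6 0.  0.3] j [ 0.63 -0.21  0.06  2.39 -0.01  0.99 -0.54]
  shift cm [1.95 3.69 3.71] roll None
  tilt deg [-0.59  1.82]
```

>>> {"api": "move_arm", "payload": {
  "steps": "-2 1 0 0 0.9; -4.5 2.4 0 0 0.9; -7 3.7 0 0 0.9; -9 4.9 0 0 0.9; -9.2 5 0 0 0.9"
}}

```text
clock: 26.45
tool_pos: [0.1004, -0.2779, 0.4229]
orientation: [0.986, 0.167, -0.002, -0.015]
contact_force: [0.3, 0.5, 0.4]
finger_gap: 0.901
```

>>> {"api": "move_arm", "payload": {
  "steps": "0 -2 0 0 0.9; 0 -3.5 0 0 0.9; 0 -5 0 0 0.9; 0 -5 0 0 0.9"
}}

```text
clock: 26.78
tool_pos: [0.0868, -0.2376, 0.4267]
orientation: [0.985, 0.169, -0.0, -0.012]
contact_force: [0.1, 0.2, 1.2]
finger_gap: 0.902
```

```bash
python3 -c "
from h import *
go(.20,-.22,.22);tilt()
"
```

```text
t 26.78 tip [ 0.0861 -0.2335  0.2608] yaw 0.34 gap 0.902 F [0.1 0.2 1.2] j [ 1.17 -0.22 -0.1   2.39 -0.04  0.99 -0.14]
  shift cm [11.18  2.63  4.06] roll None
  tilt deg [-0.26  1.39]
```

>>> {"api": "move_arm", "payload": {
  "steps": "0 -2 0 0 0.9; 0 -4 0 0 0.9; 0 -4 0 0 0.9"
}}

```text
clock: 27.03
tool_pos: [0.0778, -0.2224, 0.4371]
orientation: [0.985, 0.17, 0.007, -0.006]
contact_force: [-0.6, -1.0, 0.8]
finger_gap: 0.9
```

```bash
python3 -c "
from h import *
go(.4848,-.261,.22);tilt()
"
```

```text
t 27.03 tip [ 0.0797 -0.22    0.2711] yaw 0.342 gap 0.9 F [-0.6 -1.   0.8] j [ 1.59 -0.29 -0.42  2.39 -0.15  1.03  0.04]
  shift cm [36.7  17.52  5.51] roll None
  tilt deg [0.65 0.82]
```

>>> {"api": "move_arm", "payload": {
  "steps": "2 1 0 0 0.9; 5 2.4 0 0 0.9; 8 3.8 0 0 0.9; 11 5.3 0 0 0.9; 14 6.7 0 0 0.9"
}}

```text
clock: 27.45
tool_pos: [0.2349, -0.2374, 0.4389]
orientation: [0.985, 0.171, 0.008, -0.006]
contact_force: [-0.9, -1.6, -0.2]
finger_gap: 0.907
```

>>> {"api": "move_arm", "payload": {
  "steps": "3 1.4 1 0 0.9; 6 2.9 2 0 0.9; 9 4.3 3 0 0.9; 12 5.7 4 0 0.9; 15 7.1 4.5 0 0.9"
}}

```text
clock: 27.87
tool_pos: [0.403, -0.2514, 0.3945]
orientation: [0.985, 0.171, 0.008, -0.007]
contact_force: [0.3, -0.6, 0.4]
finger_gap: 0.899
```

```bash
python3 -c "
from h import *
go(.4848,-.261,.22);tilt()
"
```

```text
t 27.87 tip [ 0.4052 -0.2487  0.2286] yaw 0.344 gap 0.899 F [ 0.3 -0.6  0.4] j [ 1.15  0.36 -0.82  1.96  0.3   0.94 -1.04]
  shift cm [7.06 3.86 0.94] roll None
  tilt deg [0.76 0.96]
```

>>> {"api": "move_arm", "payload": {
  "steps": "2.5 1.3 0 0 0.9; 5 2.7 0 0 0.9; 7 3.8 0 0 0.9; 7 3.8 0 0 0.9; 7 3.8 0 0 0.9"
}}

```text
clock: 28.28
tool_pos: [0.4832, -0.2616, 0.3952]
orientation: [0.985, 0.173, 0.009, -0.008]
contact_force: [-0.8, -0.3, -0.8]
finger_gap: 0.899
```

```bash
python3 -c "
from h import *
go(.4852,-.2615,.06);tilt()
c,p,d=look('w15')
u,v=proj(c,[.4848,-.261,.084])[0].astype(int);print(u,v)
m=cv2.inRange(cv2.cvtColor(p,cv2.COLOR_RGB2GRAY),0,60)
n,l,st,ce=cv2.connectedComponentsWithStats(m);i=l[v,u];print(ce[i],st[i],onz(c,[ce[i]],.084))
"
```

```text
t 28.28 tip [ 0.4856 -0.2584  0.2292] yaw 0.347 gap 0.899 F [-0.8 -0.3 -0.8] j [ 1.01  0.49 -0.78  1.78  0.37  1.02 -1.13]
  shift cm [-0.49  0.5  16.91] roll None
  tilt deg [0.83 1.11]
325 190
[327.19849483 191.27469426] [ 309  173   37   37 1063] [[ 0.48471321 -0.26249075  0.084     ]]
```

View pics/w15.png

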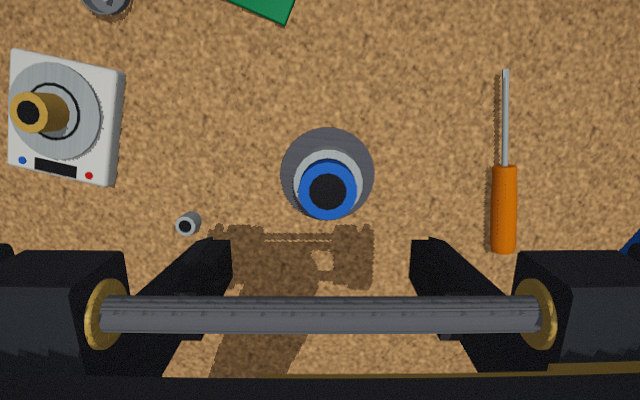

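>>> {"api": "move_arm", "payload": {
  "steps": "-0.1 0.1 2 0 0.9; -0.2 0.2 4.5 0 0.9; -0.4 0.4 7 0 0.9; -0.4 0.4 9.5 0 0.9; -0.4 0.4 11 0 0.9"
}}

```text
clock: 28.75
tool_pos: [0.4793, -0.2646, 0.2831]
orientation: [0.985, 0.172, 0.007, -0.009]
contact_force: [-0.3, -0.2, 0.4]
finger_gap: 0.9
```

>>> {"api": "move_arm", "payload": {
  "steps": "0 0 1 0 0.9; 0 0 1 0 0.9; 0 0 1 0 0.9"
}}

```text
clock: 29.0
tool_pos: [0.479, -0.2642, 0.2733]
orientation: [0.985, 0.172, 0.007, -0.009]
contact_force: [0.9, -0.6, 0.1]
finger_gap: 0.899
```

```bash
python3 -c "
from h import *
go(.485,-.262,.0605);tilt()
"
```

```text
t 29.0 tip [ 0.4806 -0.2609  0.1074] yaw 0.345 gap 0.899 F [ 0.9 -0.6  0.1] j [ 0.94  0.65 -0.68  1.88  0.52  0.8  -1.24]
  shift cm [0.29 0.33 4.69] roll None
  tilt deg [0.58 1.16]
```

>>> {"api": "move_arm", "payload": {
  "steps": "0.1 0.1 1 0 0.9; 0.3 0.3 2 0 0.9; 0.3 0.3 3 0 0.9; 0.3 0.3 4 0 0.9; 0.3 0.3 4 0 0.9"
}}

```text
clock: 29.42
tool_pos: [0.4824, -0.2649, 0.2311]
orientation: [0.985, 0.172, 0.005, -0.01]
contact_force: [-0.4, -0.4, -0.3]
finger_gap: 0.901
```

```bash
python3 -c "
from h import *
go(.485,-.262,.0605);tilt()
"
```

```text
t 29.42 tip [ 0.4836 -0.2613  0.0652] yaw 0.345 gap 0.901 F [-0.4 -0.4 -0.3] j [ 0.9   0.72 -0.63  1.88  0.57  0.73 -1.28]
  shift cm [0.1  0.12 0.47] roll None
  tilt deg [0.41 1.25]
```

>>> {"api": "move_arm", "payload": {
  "steps": "0.1 0.1 0.2 0 0.9; 0.1 0.1 0.4 0 0.9; 0.1 0.1 0.4 0 0.9; 0.1 0.1 0.4 0 0.9"
}}

```text
clock: 29.75
tool_pos: [0.4838, -0.2654, 0.2273]
orientation: [0.985, 0.172, 0.006, -0.01]
contact_force: [-0.4, 0.3, -0.5]
finger_gap: 0.901
```

```bash
python3 -c "
from h import *
go(.485,-.262,.0605);tilt()
c,p,d=look('w16')
c,p,d=look('s16','side');cv2.imwrite('pics/s16.png',cv2.resize(p[250:400,200:400,::-1],None,fx=4,fy=4))
"
```

```text
t 29.75 tip [ 0.4851 -0.2618  0.0613] yaw 0.345 gap 0.901 F [-0.4  0.3 -0.5] j [ 0.89  0.72 -0.62  1.88  0.58  0.73 -1.28]
  shift cm [-0.01  0.02  0.08] roll None
  tilt deg [0.43 1.24]
```

View pics/w16.png

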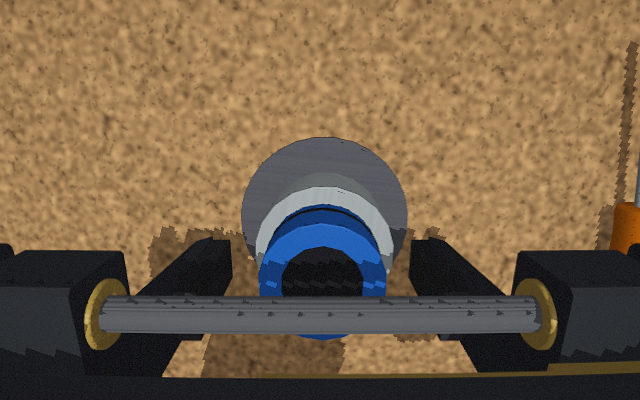

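View pics/s16.png

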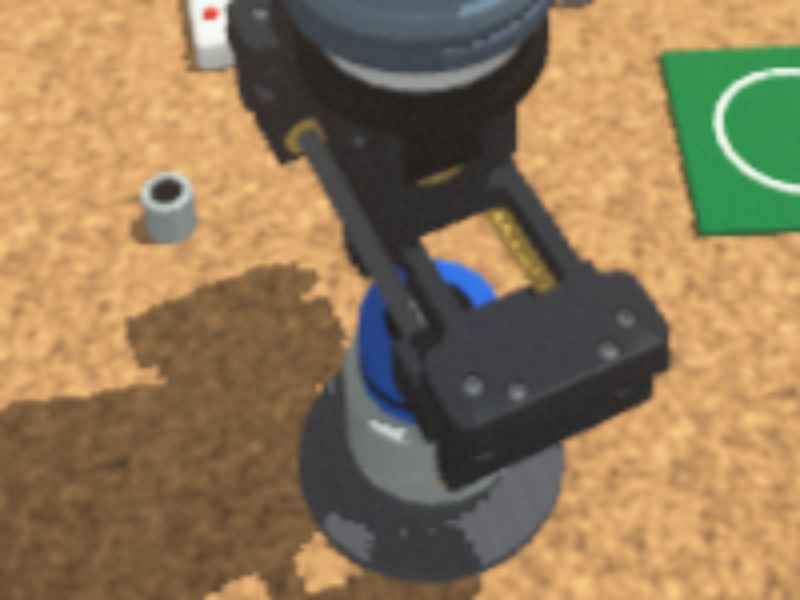

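>>> {"api": "move_arm", "payload": {
  "steps": "0 0 0 0 0.75; 0 0 0 0 0.65; 0 0 0 0 0.6; 0 0 0 0 0.5; 0 0 0 0 0.45",
  "newtons": 20
}}

```text
clock: 30.27
tool_pos: [0.4839, -0.2655, 0.2275]
orientation: [0.985, 0.172, 0.006, -0.01]
contact_force: [-0.6, -0.1, 0.3]
finger_gap: 0.564
```

>>> {"api": "move_arm", "payload": {
  "steps": "0 0 0 0 0.4; 0 0 0 0 0.4; 0 0 0 0 0.4"
}}

```text
clock: 30.52
tool_pos: [0.4839, -0.2655, 0.2275]
orientation: [0.985, 0.172, 0.006, -0.01]
contact_force: [-0.4, 0.4, 1.1]
finger_gap: 0.561
```

>>> {"api": "move_arm", "payload": {
  "steps": "0 0 -0.3 0 0.4; 0 0 -0.8 0 0.4; 0 0 -2 0 0.4; 0 0 -4.5 0 0.4; 0 0 -7 0 0.4"
}}

```text
clock: 30.93
tool_pos: [0.483, -0.2667, 0.2986]
orientation: [0.985, 0.172, 0.005, -0.01]
contact_force: [0.1, -0.9, -1.7]
finger_gap: 0.562
```

>>> {"api": "move_arm", "payload": {
  "steps": "0 0 -2 0 0.4; 0 0 -4 0 0.4; 0 0 -5 0 0.4; 0 0 -5 0 0.4"
}}

```text
clock: 31.27
tool_pos: [0.4834, -0.2681, 0.3513]
orientation: [0.985, 0.172, 0.007, -0.009]
contact_force: [-0.2, 0.0, -1.2]
finger_gap: 0.562
```

```bash
python3 -c "
from h import *
go(.6655,-.122,.14);tilt()
c,p,d=look('s17','side')
"
```

```text
t 31.27 tip [ 0.4851 -0.2648  0.1854] yaw 0.345 gap 0.562 F [-0.2  0.  -1.2] j [ 0.99  0.55 -0.75  1.81  0.43  0.95 -1.16]
  shift cm [21.73 -7.25  5.01] roll None
  tilt deg [0.6  1.14]
```

View pics/s17.png

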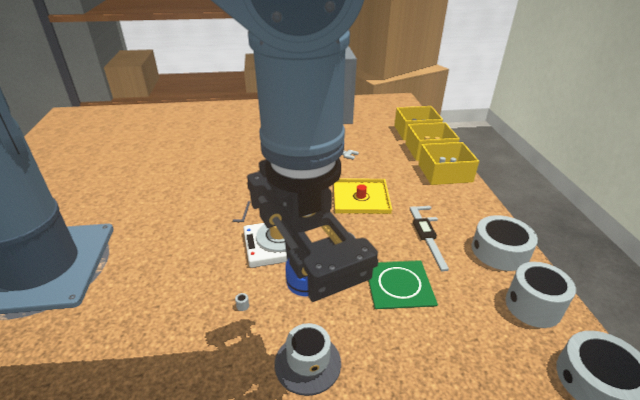

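Carrier lifted; housing still standing on the hub. On to the mat.

>>> {"api": "move_arm", "payload": {
  "steps": "1.5 -0.5 0 0 0.4; 4 -1.3 0 0 0.4; 6.5 -2.1 0 0 0.4; 9 -3 0 0 0.4; 11 -3.7 0 0 0.4"
}}

```text
clock: 31.73
tool_pos: [0.5746, -0.1942, 0.3503]
orientation: [0.985, 0.172, 0.005, -0.01]
contact_force: [0.4, 0.9, -1.8]
finger_gap: 0.565
```

>>> {"api": "move_arm", "payload": {
  "steps": "2.5 -0.8 0 0 0.4; 5 -1.6 0 0 0.4; 7.5 -2.5 0 0 0.4; 10 -3.4 0 0 0.4; 10.7 -3.6 0 0 0.4"
}}

```text
clock: 32.15
tool_pos: [0.6646, -0.1197, 0.3509]
orientation: [0.985, 0.175, 0.005, -0.012]
contact_force: [-0.2, 0.5, -1.2]
finger_gap: 0.563
```

```bash
python3 -c "
from h import *
go(.6655,-.122,.05);tilt()
c,p,d=look('w18')
print(ring(c,p,(.6655,-.122),.006,.076,1))
"
```

```text
t 32.15 tip [ 0.6656 -0.1154  0.1849] yaw 0.351 gap 0.563 F [-0.2  0.5 -1.2] j [ 0.56  0.74 -0.7   1.48  0.48  1.1  -1.45]
  shift cm [-0.43  0.92 13.47] roll None
  tilt deg [0.34 1.48]
(array([ 0.6626, -0.1228,  0.038 ]), np.float64(0.0037))
```

View pics/w18.png

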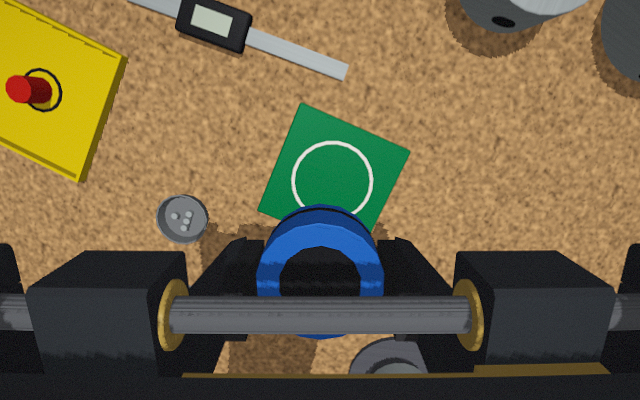

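>>> {"api": "move_arm", "payload": {
  "steps": "-0.1 0.2 2 0 0.4; -0.3 0.6 4.5 0 0.4; -0.4 0.8 7 0 0.4; -0.4 0.9 9.5 0 0.4; -0.4 0.9 12 0 0.4"
}}

```text
clock: 32.62
tool_pos: [0.663, -0.1288, 0.2282]
orientation: [0.985, 0.174, 0.004, -0.012]
contact_force: [-0.4, 0.4, -1.5]
finger_gap: 0.564
```

>>> {"api": "move_arm", "payload": {
  "steps": "0 0 0.5 0 0.4; 0 0 1 0 0.4; 0 0 1 0 0.4; 0 0 1 0 0.4"
}}

```text
clock: 32.95
tool_pos: [0.6633, -0.1289, 0.2193]
orientation: [0.985, 0.174, 0.004, -0.011]
contact_force: [0.0, 0.4, -0.3]
finger_gap: 0.559
```

```bash
python3 -c "
from h import *
go(.6655,-.122,.012);tilt()
"
```

```text
t 32.95 tip [ 0.6641 -0.1249  0.0533] yaw 0.349 gap 0.559 F [ 0.   0.4 -0.3] j [ 0.53  0.89 -0.62  1.54  0.58  0.9  -1.51]
  shift cm [ 0.18 -0.14  4.14] roll None
  tilt deg [0.26 1.38]
```

>>> {"api": "move_arm", "payload": {
  "steps": "0.2 -0.1 1 0 0.4; 0.2 -0.1 2 0 0.4; 0.2 -0.1 3 0 0.4; 0.2 -0.1 3.6 0 0.4; 0.2 -0.1 3.6 0 0.4"
}}

```text
clock: 33.37
tool_pos: [0.6641, -0.1263, 0.1812]
orientation: [0.985, 0.174, 0.003, -0.012]
contact_force: [-0.4, -0.1, -1.9]
finger_gap: 0.562
```

>>> {"api": "move_arm", "payload": {
  "steps": "0 0 0.1 0 0.4; 0 0 0.2 0 0.4; 0 0 0.2 0 0.4"
}}

```text
clock: 33.62
tool_pos: [0.6641, -0.1262, 0.1791]
orientation: [0.985, 0.174, 0.003, -0.012]
contact_force: [-0.5, -0.2, -1.8]
finger_gap: 0.565
```

```bash
python3 -c "
from h import *
go(.6655,-.122,.012);tilt()
"
```

```text
t 33.62 tip [ 0.6643 -0.1222  0.0132] yaw 0.35 gap 0.565 F [-0.5 -0.2 -1.8] j [ 0.51  0.95 -0.59  1.54  0.61  0.85 -1.53]
  shift cm [0.11 0.02 0.12] roll None
  tilt deg [0.07 1.4 ]
```

>>> {"api": "move_arm", "payload": {
  "steps": "0.1 0 0.05 0 0.4; 0.1 0 0.1 0 0.4; 0.1 0 0.1 0 0.4"
}}

```text
clock: 33.87
tool_pos: [0.6652, -0.1258, 0.1784]
orientation: [0.985, 0.174, 0.003, -0.012]
contact_force: [-0.4, 0.2, -1.0]
finger_gap: 0.563
```

>>> {"api": "move_arm", "payload": {
  "steps": "0 0 0.05 0 0.4; 0 0 0.07 0 0.4; 0 0 0.07 0 0.4"
}}

```text
clock: 34.12
tool_pos: [0.6653, -0.1258, 0.1777]
orientation: [0.985, 0.174, 0.003, -0.012]
contact_force: [-0.4, -0.6, -1.2]
finger_gap: 0.559
```

>>> {"api": "move_arm", "payload": {
  "steps": "0 0 0.05 0 0.4; 0 0 0.08 0 0.4; 0 0 0.08 0 0.4"
}}

```text
clock: 34.37
tool_pos: [0.6653, -0.1258, 0.1776]
orientation: [0.985, 0.174, 0.003, -0.012]
contact_force: [-2.7, 0.4, 5.2]
finger_gap: 0.558
```

>>> {"api": "move_arm", "payload": {
  "steps": "0 0 0.05 0 0.4; 0 0 0.08 0 0.4; 0 0 0.08 0 0.4"
}}

```text
clock: 34.62
tool_pos: [0.6654, -0.1257, 0.1776]
orientation: [0.985, 0.174, 0.003, -0.011]
contact_force: [-3.9, -0.3, 7.1]
finger_gap: 0.56
```

Seated. Release slowly.

>>> {"api": "move_arm", "payload": {
  "steps": "0 0 0 0 0.58; 0 0 0 0 0.61; 0 0 0 0 0.66; 0 0 0 0 0.72; 0 0 0 0 0.72"
}}

```text
clock: 35.03
tool_pos: [0.6654, -0.1257, 0.1774]
orientation: [0.985, 0.174, 0.003, -0.011]
contact_force: [-0.5, 0.1, -0.1]
finger_gap: 0.717
```

>>> {"api": "move_arm", "payload": {
  "steps": "0 0 -1 0 0.75; 0 0 -3 0 0.75; 0 0 -6 0 0.75; 0 0 -9 0 0.75; 0 0 -11 0 0.75"
}}

```text
clock: 35.45
tool_pos: [0.6659, -0.1282, 0.291]
orientation: [0.985, 0.174, 0.004, -0.011]
contact_force: [0.1, 0.0, 0.8]
finger_gap: 0.75
```

>>> {"api": "move_arm", "payload": {
  "steps": "0 0 -3 0 1; 0 0 -6 0 1; 0 0 -7 0 1; 0 0 -7 0 1"
}}

```text
clock: 35.78
tool_pos: [0.6664, -0.1297, 0.3648]
orientation: [0.985, 0.174, 0.007, -0.01]
contact_force: [0.4, -0.2, -0.5]
finger_gap: 0.995
```

```bash
python3 -c "
from h import *
go(.4850,-.262,.20);tilt()
c,p,d=look('w19')
u,v=proj(c,[.6655,-.122,.034])[0].astype(int);print(u,v)
m=cv2.inRange(cv2.cvtColor(p,cv2.COLOR_RGB2GRAY),0,60)
n,l,st,ce=cv2.connectedComponentsWithStats(m);i=l[v,u];print(ce[i],st[i],onz(c,[ce[i]],.034))
print(ring(c,p,(.6655,-.122),.006,.076,1))
"
```

```text
t 35.78 tip [ 0.6682 -0.1259  0.1988] yaw 0.349 gap 0.995 F [ 0.4 -0.2 -0.5] j [ 0.57  0.73 -0.71  1.46  0.48  1.12 -1.43]
  shift cm [-21.87   6.51  -0.63] roll None
  tilt deg [0.62 1.3 ]
318 184
[318.05795574 184.98103267] [301 168  35  35 949] [[ 0.66511305 -0.12146934  0.034     ]]
(array([ 0.6656, -0.122 ,  0.0363]), np.float64(0.0001))
```

View pics/w19.png

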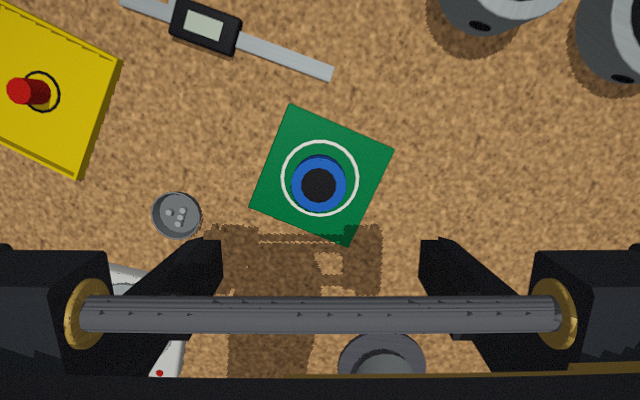

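Carrier is centred in the mat ring. Now the housing.

>>> {"api": "move_arm", "payload": {
  "steps": "-2 0.6 0 0 1; -4.5 1.3 0 0 1; -7 2.1 0 0 1; -9.5 2.8 0 0 1; -11 3.3 0 0 1"
}}

```text
clock: 36.25
tool_pos: [0.5707, -0.2004, 0.3571]
orientation: [0.985, 0.173, 0.003, -0.011]
contact_force: [0.3, -0.5, -0.8]
finger_gap: 1.002
```

>>> {"api": "move_arm", "payload": {
  "steps": "-2 0.6 0 0 1; -4.5 1.3 0 0 1; -7 2.1 0 0 1; -9.5 2.8 0 0 1; -10.8 3.2 0 0 1"
}}

```text
clock: 36.67
tool_pos: [0.4768, -0.2693, 0.3529]
orientation: [0.985, 0.172, 0.0, -0.012]
contact_force: [-0.1, -0.7, 0.4]
finger_gap: 0.998
```

```bash
python3 -c "
from h import *
go(.4850,-.262,.10);tilt()
c,p,d=look('w20')
u,v=proj(c,[.4850,-.262,.056])[0].astype(int);print(u,v)
m=cv2.inRange(cv2.cvtColor(p,cv2.COLOR_RGB2GRAY),0,60)
n,l,st,ce=cv2.connectedComponentsWithStats(m);i=l[v,u];print(ce[i],st[i],onz(c,[ce[i]],.056))
"
```

```text
t 36.67 tip [ 0.4762 -0.2654  0.1869] yaw 0.345 gap 0.998 F [-0.1 -0.7  0.4] j [ 1.    0.54 -0.75  1.82  0.42  0.96 -1.15]
  shift cm [0.9  0.19 8.7 ] roll None
  tilt deg [-0.2   1.37]
324 178
[326.1643026  179.03546099] [ 297  152   59   55 2538] [[ 0.48498927 -0.26343098  0.056     ]]
```

View pics/w20.png

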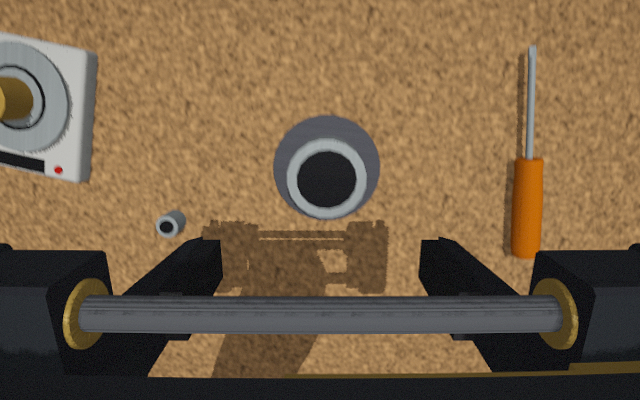

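>>> {"api": "move_arm", "payload": {
  "steps": "0.3 0.1 1.5 0 1; 0.6 0.2 3.5 0 1; 0.9 0.2 6 0 1; 0.9 0.2 7.5 0 1; 0.9 0.2 7.5 0 1"
}}

```text
clock: 37.13
tool_pos: [0.4835, -0.2659, 0.2728]
orientation: [0.985, 0.172, -0.003, -0.015]
contact_force: [-0.4, 0.0, 0.5]
finger_gap: 1.0
```

```bash
python3 -c "
from h import *
go(.4850,-.263,.028);tilt()
"
```

```text
t 37.13 tip [ 0.4816 -0.2613  0.1069] yaw 0.345 gap 1.0 F [-0.4  0.   0.5] j [ 0.93  0.66 -0.68  1.86  0.52  0.83 -1.23]
  shift cm [0.27 0.51 7.88] roll None
  tilt deg [-0.64  1.59]
```

>>> {"api": "move_arm", "payload": {
  "steps": "0 0 0 0.11 1; 0 0 0 0.22 1; 0 0 0 0.33 1; 0 0 0 0.44 1; 0 0 0 0.55 1"
}}

```text
clock: 37.55
tool_pos: [0.4841, -0.2649, 0.2724]
orientation: [0.994, -0.104, -0.007, -0.014]
contact_force: [-0.1, 0.2, 0.1]
finger_gap: 0.997
```

```bash
python3 -c "
from h import *
go(.4850,-.263,.028);tilt()
"
```

```text
t 37.55 tip [ 0.4823 -0.2602  0.1065] yaw -0.209 gap 0.997 F [-0.1  0.2  0.1] j [ 0.84  0.63 -0.55  1.86  0.41  0.79 -1.7 ]
  shift cm [0.46 0.42 7.84] roll None
  tilt deg [-0.65  1.64]
```

>>> {"api": "move_arm", "payload": {
  "steps": "0 0 0 -0.12 1; 0 0 0 -0.24 1; 0 0 0 -0.36 1; 0 0 0 -0.48 1; 0 0 0 -0.6 1"
}}

```text
clock: 37.97
tool_pos: [0.4848, -0.264, 0.2722]
orientation: [0.98, 0.198, -0.003, -0.015]
contact_force: [0.2, 0.1, 0.1]
finger_gap: 1.0
```

>>> {"api": "move_arm", "payload": {
  "steps": "0 0 0 -0.12 1; 0 0 0 -0.24 1; 0 0 0 -0.36 1; 0 0 0 -0.48 1; 0 0 0 -0.6 1"
}}

```text
clock: 38.38
tool_pos: [0.4854, -0.2632, 0.272]
orientation: [0.876, 0.481, 0.002, -0.016]
contact_force: [-0.5, -0.2, -0.2]
finger_gap: 0.997
```

>>> {"api": "move_arm", "payload": {
  "steps": "0 0 0 -0.12 1; 0 0 0 -0.24 1; 0 0 0 -0.36 1; 0 0 0 -0.48 1; 0 0 0 -0.6 1"
}}

```text
clock: 38.8
tool_pos: [0.4859, -0.2625, 0.2717]
orientation: [0.692, 0.721, 0.007, -0.015]
contact_force: [-0.1, -0.5, 0.1]
finger_gap: 1.001
```

>>> {"api": "move_arm", "payload": {
  "steps": "0 0 0 -0.12 1; 0 0 0 -0.24 1; 0 0 0 -0.32 1; 0 0 0 -0.32 1; 0 0 0 -0.32 1"
}}

```text
clock: 39.22
tool_pos: [0.4863, -0.2619, 0.2715]
orientation: [0.57, 0.822, 0.01, -0.013]
contact_force: [0.4, -0.6, -0.1]
finger_gap: 0.998
```

```bash
python3 -c "
from h import *
go(.4850,-.263,.028);tilt()
c,p,d=look('w21')
"
```

```text
t 39.22 tip [ 0.4845 -0.2566  0.1056] yaw 1.93 gap 0.998 F [ 0.4 -0.6 -0.1] j [ 1.14  0.82 -1.02  1.84  0.81  0.99  0.12]
  shift cm [-0.87 -0.19  7.73] roll None
  tilt deg [-0.62  1.83]
```

View pics/w21.png

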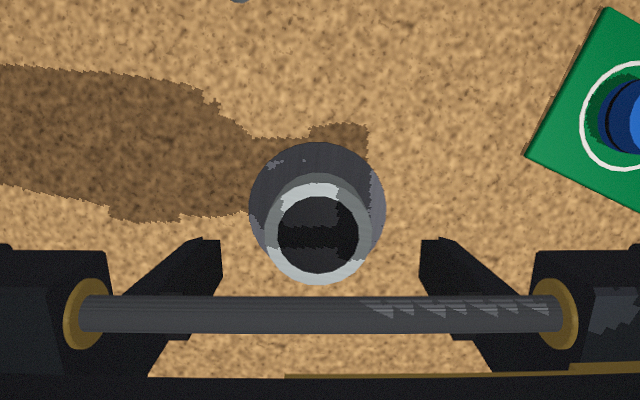

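>>> {"api": "move_arm", "payload": {
  "steps": "-0.3 -0.1 0.5 0 1; -0.6 -0.1 1 0 1; -0.8 -0.2 1.5 0 1; -0.8 -0.2 2 0 1; -0.8 -0.2 2 0 1"
}}

```text
clock: 39.68
tool_pos: [0.4865, -0.2697, 0.25]
orientation: [0.57, 0.822, 0.01, -0.014]
contact_force: [-1.1, -0.6, 0.5]
finger_gap: 1.002
```

```bash
python3 -c "
from h import *
go(.4850,-.263,.029);tilt()
"
```

```text
t 39.68 tip [ 0.4844 -0.2644  0.0841] yaw 1.929 gap 1.002 F [-1.1 -0.6  0.5] j [ 1.13  0.85 -0.99  1.84  0.84  0.97  0.12]
  shift cm [-0.08  0.11  5.51] roll None
  tilt deg [-0.72  1.84]
```

>>> {"api": "move_arm", "payload": {
  "steps": "0 0.1 1 0 1; 0 0.1 2 0 1; 0 0.1 3 0 1; 0 0.1 4 0 1; 0 0.1 4 0 1"
}}

```text
clock: 40.1
tool_pos: [0.486, -0.2677, 0.2076]
orientation: [0.57, 0.822, 0.009, -0.016]
contact_force: [-0.6, -0.6, 1.1]
finger_gap: 1.001
```

```bash
python3 -c "
from h import *
go(.4850,-.263,.029);tilt()
"
```

```text
t 40.1 tip [ 0.4834 -0.2622  0.0417] yaw 1.929 gap 1.001 F [-0.6 -0.6  1.1] j [ 1.1   0.91 -0.94  1.85  0.9   0.91  0.08]
  shift cm [-0.18  0.12  1.27] roll None
  tilt deg [-0.89  1.92]
```

>>> {"api": "move_arm", "payload": {
  "steps": "-0.1 0.1 0.4 0 1; -0.1 0.1 0.8 0 1; -0.1 0.1 1.2 0 1; -0.1 0.1 1.2 0 1; -0.1 0.1 1.2 0 1"
}}

```text
clock: 40.52
tool_pos: [0.4871, -0.2679, 0.1955]
orientation: [0.57, 0.822, 0.009, -0.016]
contact_force: [0.5, 0.6, -0.9]
finger_gap: 1.0
```

```bash
python3 -c "
from h import *
go(.4850,-.263,.029);tilt()
c,p,d=look('w22')
c,p,d=look('s22','side');cv2.imwrite('pics/s22.png',cv2.resize(p[250:400,200:400,::-1],None,fx=4,fy=4))
"
```

```text
t 40.52 tip [ 0.4845 -0.2623  0.0297] yaw 1.929 gap 1.0 F [ 0.5  0.6 -0.9] j [ 1.09  0.93 -0.92  1.85  0.92  0.9   0.07]
  shift cm [-0.08  0.02  0.06] roll None
  tilt deg [-0.89  1.92]
```

View pics/w22.png

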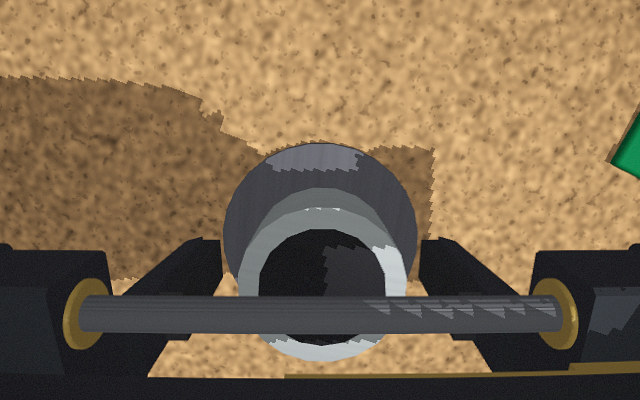

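View pics/s22.png

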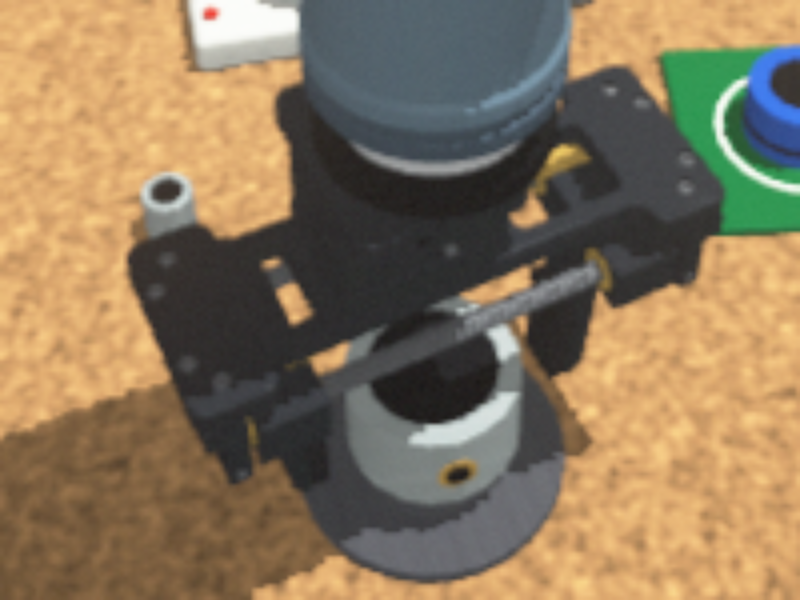

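>>> {"api": "move_arm", "payload": {
  "steps": "0 0 0 0 0.9; 0 0 0 0 0.8; 0 0 0 0 0.75; 0 0 0 0 0.65; 0 0 0 0 0.6",
  "newtons": 30
}}

```text
clock: 41.03
tool_pos: [0.4873, -0.268, 0.196]
orientation: [0.57, 0.822, 0.009, -0.016]
contact_force: [0.5, -0.5, 0.7]
finger_gap: 0.714
```

>>> {"api": "move_arm", "payload": {
  "steps": "0 0 0 0 0.55; 0 0 0 0 0.55; 0 0 0 0 0.55"
}}

```text
clock: 41.28
tool_pos: [0.4873, -0.2679, 0.196]
orientation: [0.57, 0.822, 0.009, -0.016]
contact_force: [-0.1, 0.2, 0.3]
finger_gap: 0.717
```

```bash
python3 -c "
from h import *
go(.4850,-.263,.029);tilt()
"
```

```text
t 41.28 tip [ 0.4848 -0.2624  0.0301] yaw 1.929 gap 0.717 F [-0.1  0.2  0.3] j [ 1.09  0.93 -0.92  1.85  0.92  0.9   0.07]
  shift cm [-0.06 -0.    0.11] roll None
  tilt deg [-0.85  1.9 ]
```

>>> {"api": "move_arm", "payload": {
  "steps": "0 0 -0.3 0 0.55; 0 0 -0.8 0 0.55; 0 0 -2 0 0.55; 0 0 -4.5 0 0.55; 0 0 -7 0 0.55"
}}

```text
clock: 41.7
tool_pos: [0.4879, -0.2701, 0.2669]
orientation: [0.57, 0.822, 0.009, -0.016]
contact_force: [1.6, -1.2, -3.0]
finger_gap: 0.72
```

>>> {"api": "move_arm", "payload": {
  "steps": "0 0 -2.5 0 0.55; 0 0 -5 0 0.55; 0 0 -6 0 0.55; 0 0 -6 0 0.55"
}}

```text
clock: 42.03
tool_pos: [0.4897, -0.2722, 0.3295]
orientation: [0.57, 0.822, 0.01, -0.014]
contact_force: [-0.2, 0.1, -4.0]
finger_gap: 0.72
```

```bash
python3 -c "
from h import *
go(.4822,.2697,.16);tilt()
c,p,d=look('s23','side')
"
```

```text
t 42.03 tip [ 0.4876 -0.2669  0.1636] yaw 1.929 gap 0.72 F [-0.2  0.1 -4. ] j [ 1.19  0.76 -1.09  1.79  0.73  1.09  0.2 ]
  shift cm [50.4  18.32  2.08] roll None
  tilt deg [-0.72  1.83]
```

View pics/s23.png

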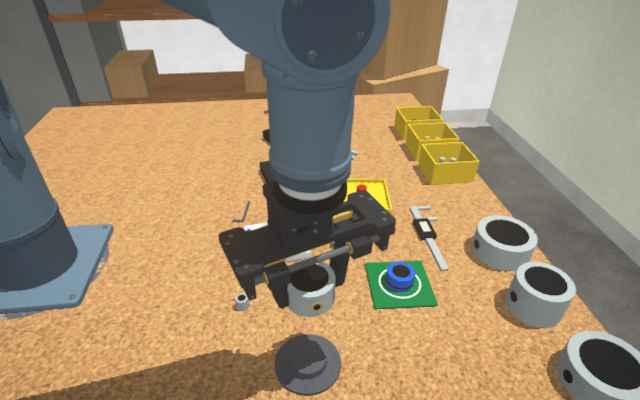

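>>> {"api": "move_arm", "payload": {
  "steps": "1.4 0.5 0 0 0.55; 3.8 1.4 0 0 0.55; 6.3 2.3 0 0 0.55; 8.8 3.2 0 0 0.55; 11 4 0 0 0.55"
}}

```text
clock: 42.5
tool_pos: [0.4868, -0.1537, 0.3298]
orientation: [0.569, 0.822, 0.009, -0.017]
contact_force: [0.6, -0.2, -3.4]
finger_gap: 0.717
```

```bash
python3 -c "
from h import *
go(.4822,.2697,.16);tilt()
"
```

```text
t 42.5 tip [ 0.4839 -0.148   0.1639] yaw 1.93 gap 0.717 F [ 0.6 -0.2 -3.4] j [ 1.05  0.7  -1.12  1.91  0.7   1.03 -0.02]
  shift cm [39.13 14.52  1.82] roll None
  tilt deg [-1.02  1.96]
```

>>> {"api": "move_arm", "payload": {
  "steps": "2.4 0.9 0 0 0.55; 4.8 1.8 0 0 0.55; 7.2 2.7 0 0 0.55; 9.6 3.6 0 0 0.55; 11.5 4.3 0 0 0.55"
}}

```text
clock: 42.92
tool_pos: [0.4857, -0.0291, 0.3326]
orientation: [0.569, 0.822, 0.009, -0.018]
contact_force: [-0.2, 1.0, -5.2]
finger_gap: 0.717
```

```bash
python3 -c "
from h import *
go(.4822,.2697,.16);tilt()
"
```

```text
t 42.92 tip [ 0.4824 -0.0233  0.1667] yaw 1.931 gap 0.717 F [-0.2  1.  -5.2] j [ 0.84  0.65 -1.14  1.97  0.67  0.99 -0.26]
  shift cm [27.37 10.33  1.7 ] roll None
  tilt deg [-1.16  2.  ]
```

>>> {"api": "move_arm", "payload": {
  "steps": "2.4 0.9 0 0 0.55; 4.8 1.8 0 0 0.55; 7.2 2.7 0 0 0.55; 9.6 3.6 0 0 0.55; 12 4.5 0 0 0.55"
}}

```text
clock: 43.33
tool_pos: [0.4847, 0.0997, 0.3355]
orientation: [0.569, 0.822, 0.008, -0.019]
contact_force: [0.6, -0.8, -3.6]
finger_gap: 0.719
```

>>> {"api": "move_arm", "payload": {
  "steps": "2.4 0.9 0 0 0.55; 4.8 1.8 0 0 0.55; 7.2 2.7 0 0 0.55; 9.6 3.6 0 0 0.55; 12 4.5 0 0 0.55"
}}

```text
clock: 43.75
tool_pos: [0.4838, 0.2285, 0.338]
orientation: [0.569, 0.822, 0.006, -0.02]
contact_force: [0.3, -0.3, -3.3]
finger_gap: 0.719
```

```bash
python3 -c "
from h import *
go(.4822,.2697,.10);tilt()
"
```

```text
t 43.75 tip [0.4796 0.2339 0.1722] yaw 1.931 gap 0.719 F [ 0.3 -0.3 -3.3] j [ 0.27  0.69 -1.08  1.85  0.67  1.03 -0.73]
  shift cm [2.96 1.6  7.32] roll None
  tilt deg [-1.48  1.88]
```

>>> {"api": "move_arm", "payload": {
  "steps": "1.5 0.8 0 0 0.55; 2.8 1.5 0 0 0.55; 2.8 1.5 0 0 0.55; 2.8 1.5 0 0 0.55"
}}

```text
clock: 44.08
tool_pos: [0.4873, 0.26, 0.3374]
orientation: [0.568, 0.823, 0.005, -0.021]
contact_force: [0.1, -1.0, -3.1]
finger_gap: 0.719
```

```bash
python3 -c "
from h import *
go(.4822,.2697,.06);tilt()
c,p,d=look('w24')
print(ring(c,p,(.4822,.2697),.024,.076,1))
"
```

```text
t 44.08 tip [0.4827 0.2653 0.1716] yaw 1.933 gap 0.719 F [ 0.1 -1.  -3.1] j [ 0.19  0.72 -1.07  1.81  0.68  1.04 -0.76]
  shift cm [-1.000e-02  2.800e-01  1.116e+01] roll None
  tilt deg [-1.61  1.81]
(array([0.4829, 0.2695, 0.0355]), np.float64(0.0027))
```

View pics/w24.png

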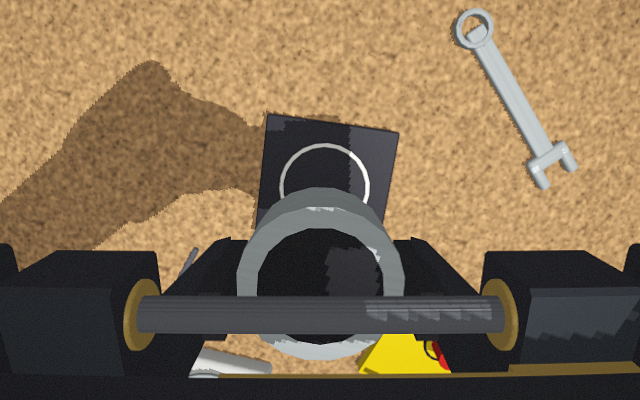

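>>> {"api": "move_arm", "payload": {
  "steps": "0 0.1 1.5 0 0.55; 0 0.2 4 0 0.55; 0 0.3 6.5 0 0.55; 0 0.3 9 0 0.55; 0 0.3 10.5 0 0.55"
}}

```text
clock: 44.55
tool_pos: [0.4868, 0.2612, 0.2287]
orientation: [0.569, 0.822, 0.002, -0.021]
contact_force: [-0.3, -0.5, -4.5]
finger_gap: 0.719
```

>>> {"api": "move_arm", "payload": {
  "steps": "0 0 0.5 0 0.55; 0 0 0.5 0 0.55; 0 0 0.5 0 0.55"
}}

```text
clock: 44.8
tool_pos: [0.4868, 0.261, 0.2238]
orientation: [0.569, 0.822, 0.002, -0.021]
contact_force: [-0.4, -0.6, -1.8]
finger_gap: 0.721
```

```bash
python3 -c "
from h import *
go(.4823,.2697,.037);tilt()
"
```

```text
t 44.8 tip [0.4815 0.2656 0.0579] yaw 1.929 gap 0.721 F [-0.4 -0.6 -1.8] j [ 0.1   0.86 -0.92  1.86  0.84  0.88 -0.88]
  shift cm [0.27 0.26 2.1 ] roll None
  tilt deg [-1.81  1.59]
```

>>> {"api": "move_arm", "payload": {
  "steps": "0.2 0.2 0.6 0 0.55; 0.3 0.3 1.2 0 0.55; 0.3 0.3 1.7 0 0.55; 0.3 0.3 1.9 0 0.55; 0.3 0.3 1.9 0 0.55"
}}

```text
clock: 45.22
tool_pos: [0.4878, 0.2653, 0.2044]
orientation: [0.569, 0.822, 0.002, -0.021]
contact_force: [-0.1, -0.2, -3.8]
finger_gap: 0.72
```

```bash
python3 -c "
from h import *
go(.4823,.2697,.034);tilt()
c,p,d=look('s25','side');cv2.imwrite('pics/s25.png',cv2.resize(p[100:250,200:400,::-1],None,fx=4,fy=4))
"
```

```text
t 45.22 tip [0.4824 0.2699 0.0385] yaw 1.929 gap 0.72 F [-0.1 -0.2 -3.8] j [ 0.07  0.89 -0.9   1.86  0.87  0.85 -0.9 ]
  shift cm [-0.03 -0.01  0.45] roll None
  tilt deg [-1.85  1.56]
```

View pics/s25.png

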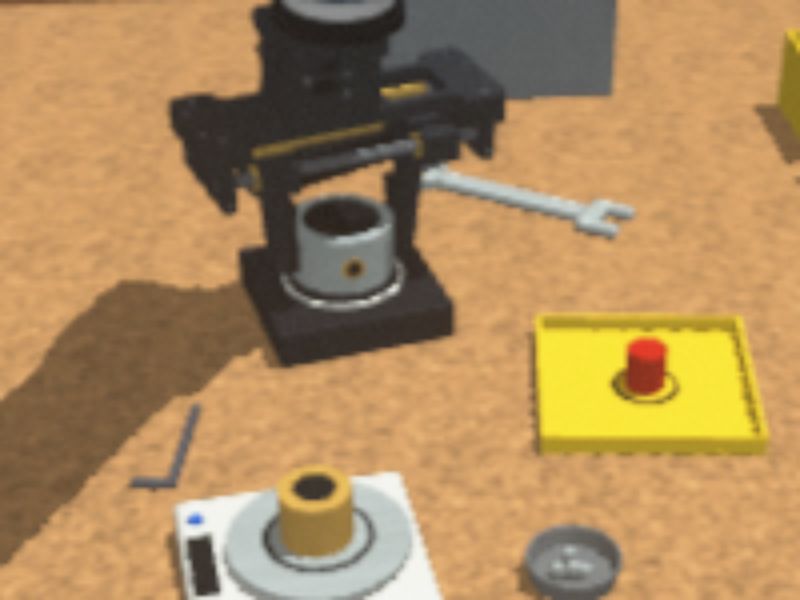

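Housing is directly above the ring, ~4 mm up. Lower gently.

>>> {"api": "move_arm", "payload": {
  "steps": "0 0 0.1 0 0.55; 0 0 0.2 0 0.55; 0 0 0.3 0 0.55; 0 0 0.3 0 0.55"
}}

```text
clock: 45.6
tool_pos: [0.4877, 0.2655, 0.2016]
orientation: [0.569, 0.822, 0.002, -0.021]
contact_force: [0.1, 0.4, -2.7]
finger_gap: 0.72
```

>>> {"api": "move_arm", "payload": {
  "steps": "0 0 0.05 0 0.55; 0 0 0.08 0 0.55; 0 0 0.08 0 0.55"
}}

```text
clock: 45.85
tool_pos: [0.4877, 0.2654, 0.2008]
orientation: [0.569, 0.822, 0.002, -0.021]
contact_force: [-0.3, -0.3, -3.3]
finger_gap: 0.724
```

>>> {"api": "move_arm", "payload": {
  "steps": "0 0 0.05 0 0.55; 0 0 0.08 0 0.55; 0 0 0.08 0 0.55"
}}

```text
clock: 46.1
tool_pos: [0.4877, 0.2656, 0.2004]
orientation: [0.569, 0.822, 0.002, -0.021]
contact_force: [-1.7, -1.8, 2.7]
finger_gap: 0.721
```

>>> {"api": "move_arm", "payload": {
  "steps": "0 0 0.05 0 0.55; 0 0 0.08 0 0.55; 0 0 0.08 0 0.55"
}}

```text
clock: 46.35
tool_pos: [0.4876, 0.2657, 0.2003]
orientation: [0.569, 0.822, 0.002, -0.02]
contact_force: [-3.0, -3.8, 7.2]
finger_gap: 0.717
```

>>> {"api": "move_arm", "payload": {
  "steps": "0 0 0 0 0.73; 0 0 0 0 0.76; 0 0 0 0 0.8; 0 0 0 0 0.86; 0 0 0 0 0.86"
}}

```text
clock: 46.77
tool_pos: [0.4877, 0.2658, 0.2003]
orientation: [0.569, 0.822, 0.002, -0.02]
contact_force: [1.0, -0.8, 0.2]
finger_gap: 0.858
```

>>> {"api": "move_arm", "payload": {
  "steps": "0 0 -0.5 0 0.9; 0 0 -2 0 0.9; 0 0 -4.5 0 0.9; 0 0 -7.5 0 0.9; 0 0 -10.5 0 0.9"
}}

```text
clock: 47.18
tool_pos: [0.4906, 0.263, 0.3073]
orientation: [0.569, 0.822, 0.002, -0.021]
contact_force: [1.7, 0.8, 0.3]
finger_gap: 0.9
```

>>> {"api": "move_arm", "payload": {
  "steps": "0 0 -2 0 0.9; 0 0 -4 0 0.9; 0 0 -5 0 0.9; 0 0 -5 0 0.9"
}}

```text
clock: 47.52
tool_pos: [0.4927, 0.2623, 0.3601]
orientation: [0.569, 0.822, 0.004, -0.02]
contact_force: [-0.0, 0.3, 0.9]
finger_gap: 0.9
```

```bash
python3 -c "
from h import *
go(.4822,.2697,.06);tilt()
c,p,d=look('w26')
u,v=proj(c,[.4822,.2697,.060])[0].astype(int);print(u,v)
m=cv2.inRange(cv2.cvtColor(p,cv2.COLOR_RGB2GRAY),0,60)
n,l,st,ce=cv2.connectedComponentsWithStats(m);i=l[v,u];print(ce[i],st[i],onz(c,[ce[i]],.060))
print(ring(c,p,(.4822,.2697),.024,.076,1))
c,p,d=look('s26','side')
"
```

```text
t 47.52 tip [0.4881 0.2671 0.1943] yaw 1.93 gap 0.9 F [-0.   0.3  0.9] j [ 0.2   0.7  -1.08  1.78  0.65  1.09 -0.74]
  shift cm [-0.05 -0.25 13.44] roll None
  tilt deg [-1.59  1.67]
316 188
[317.43066821 188.66821166] [ 289  161   58   57 2589] [[0.48300362 0.26998009 0.06      ]]
(array([0.4854, 0.2673, 0.0345]), np.float64(0.0017))
```

View pics/w26.png

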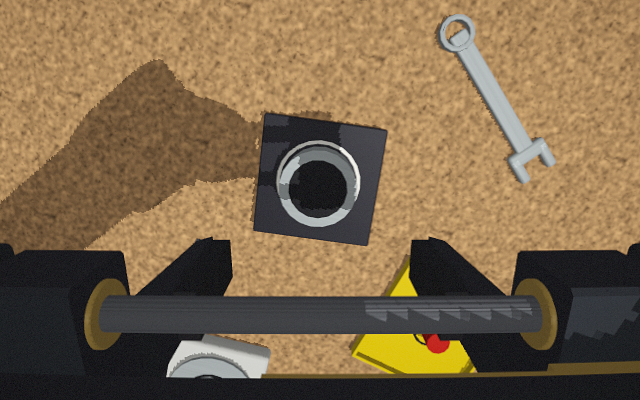

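View pics/s26.png

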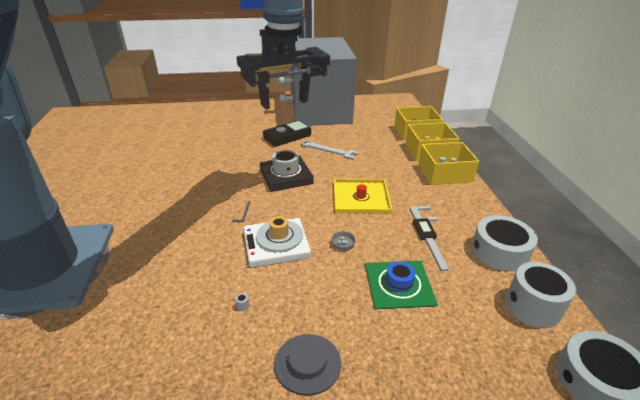

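All four stand in their rings; the arm is clear and still.

```bash
python3 -c "
from h import *
s=env.sense();print(s['clock'],abs(s['qd']).max())
print(env.sign_off())"
```

```text
47.6167 0.021846961455465993
the job is handed in; nothing more can be done
None
```

All four parts were moved in the order asked, set down gently, and the job was handed in at about 47.6 s of the 128 s.

| Part | Place | Measured off centre | Contact force at set-down |
|---|---|---|---|
| Red cap | Yellow tray | about 1 mm | about 4 N |
| Brass bush | Scale pan | about 1 mm | about 11 N |
| Blue carrier | Green mat | about 1 mm | about 7 N |
| Steel housing | Granite block | about 1 mm | about 7 N |

- **Final check:** the last side picture showed all four upright inside their rings, with the arm lifted clear.
- **Accuracy of the centres:** the offsets come from the wrist camera, and the two fixed cameras disagreed with each other by 2–4 mm on the ring centres.
- **Readings that disagreed:** the tray and granite ring fits taken after placing came out a few mm off, because the part hid some of the ring. For those two I relied on the fits taken before placing.
- **Gripper tilt:** the gripper slowly drifted off vertical during the job, up to about 3° while it was empty. I reduced that before taking the carrier. For the housing, I turned the jaws so the remaining tilt of about 2° mattered little.

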